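# Stack the wooden sweet moulds on the drying tray

### The job

Nudge the three wooden moulds on the drying tray into one straight row: side by side with no gaps, pushed snugly into the corner so that their ends are against the tray's far upstand and the first one's side is against its left upstand. Then lay the thin separator board flat across the middle of all three, centred on the row, and finally set the paddle mould on it carved side up, lengthwise along the board, with its block in the middle of the board. Leave the spoons and the ramekin where they are.

Things in the scene. Friction and masses are not known exactly. Their poses are not given: they have to be found in the camera images.
- tray: Fixed flat metal drying tray, floor 172 mm (x) by 300 mm (y), 4 mm thick; origin at the centre of its underside. Two upstands 22 mm high (from the table) and 5 mm thick stand along its far (+x) and left (+y) edges, just outside the floor; the -x and -y edges are open. The tray may be turned somewhat
- tray_corner (a point): The inner corner of the tray where the two upstands meet, on the floor's upper face, at tray (86, 150, 4) mm; axes as the tray's. The far upstand's inner face is its x = 0, the left upstand's is its y = 0; the floor extends to -x and -y. Row in place: mould centres at (-50, -25), (-50, -75), (-50, -125) mm
- mould1: One of three identical carved wooden moulds: rectangular block 100 mm (x) by 50 mm (y) by 30 mm high, with three round recesses 28 mm wide in its top; origin at the centre of its underside, z up. It lies on the tray, about 110 g. Any order in the row will do
- mould2: One of three identical carved wooden moulds: rectangular block 100 mm (x) by 50 mm (y) by 30 mm high, with three round recesses 28 mm wide in its top; origin at the centre of its underside, z up. It lies on the tray, about 110 g. Any order in the row will do
- mould3: One of three identical carved wooden moulds: rectangular block 100 mm (x) by 50 mm (y) by 30 mm high, with three round recesses 28 mm wide in its top; origin at the centre of its underside, z up. It lies on the tray, about 110 g. Any order in the row will do
- board: Thin plain wooden separator board, 190 mm (x) by 56 mm (y) by 12 mm thick, about 80 g, lying flat on the table to one side of the tray; origin at the centre of its underside
- paddle: Paddle-shaped wooden mould with one large round recess in its top, lying on the table to the other side of the tray: block 90 mm (x) by 52 mm (y) by 28 mm high, with a handle 22 mm wide and 16 mm thick, reaching 50 mm out from the block's -x end (heights 6 to 22 mm); about 120 g. Origin at the centre of the block's underside, z up (carved side). The handle may point to either end of the board
- ramekin: Bystander: glass ramekin, 84 mm across, 45 mm high; origin at the centre of its underside
- spoon1: Bystander: steel spoon 170 mm long, lying just beyond the tray; its x runs along it
- spoon2: Bystander: steel spoon 170 mm long, lying to the right beyond the board's or paddle's place; its x runs along it
Mind the look-alikes: they are no part of the job. What is shaped like the paddle but blue is not meant.

How it is judged:
By the outcome, as a careful person would: the job done as asked, in the order asked, and still so for the second after the job is handed in, with the robot touching nothing.
It also fails if it takes over 72 s, if anything falls off the work surface, if the arm or the gripper's body presses on something with over 40 N, if the wrist force passes 120 N, or if a joint passes its speed limit or range.

### The arm

A 6-joint arm with a two-finger parallel gripper is mounted at the origin on the work surface. World frame = base frame: x ahead of the robot, y to its left, z up, the work surface at z = 0. Lengths are in m, angles in degrees, forces in N, time in s.
With the tool pointing down it reaches from about 0.25 to 0.725 m from the base axis. Payload 4 kg.
Tool frame: the origin (TCP) lies at the very end of the fingers, on their centre line; the grasp point (between the pads) lies 19 mm behind it (ctrl.hold_point_z is the distance from the TCP to the grasp point, in m); z points along the fingers, y is the line along which they close (so a half turn about z gives the same grasp; the last joint's range is limited). The gripper opens to 85 mm and grips with 20 to 120 N. Pads are 22 mm wide; open, the fingers measure 114 mm over their backs; the gripper's body (76 mm by 85 mm) begins 54 mm behind the grasp point. The pads swing forward as they close: fully open they stand 13 mm farther back than shut.
Start: joints at [70.187, 13.785, 0.286, 76.501, 0, 90], TCP at [0.169, 0.47, 0.208] pointing down, gripper open.
Joint ranges: [-155.79, 155.79], [-60.16, 107.12], [-62.33, 73.08], [-114, 123.19], [-81.49, 82.49], [-180, 180]. Speed limits (degrees/s): [159.86, 159.86, 180, 180, 180, 180].

### API

Orientations are given as a 3x3 rotation matrix whose columns are the frame's x, y, z axes.
In Python, from station import ctrl gives the robot as it stands.
- The arm moves only by the tool play_rows, never from a script. Its argument "plan" is a list of rows, each an object with "fingers": the opening, from 0 (shut) to 1 (fully open); "translation": the shift along the tool's x, y, z in mm, a list of three; "rotation": the turn, a rotation vector about the tool's x, y, z in degrees, a list of three. A call has exactly 10 rows; each row is the pose to reach, as a shift and turn from the pose commanded when the call began, along the tool's axes at that moment; what a row does not reach only later rows make up. A row lasts 1/10 s, in which the tool goes at most 50 mm and 8.59 degrees, less where a joint would pass 70% of its speed; a pose out of reach is approached as far as the arm can. A call with a gripper value outside its range is refused whole. The fingers move at their own pace and stop on an object; "squeeze" is the grip in N (left out, the last holds). Time passes only in rows, so rows that repeat a pose let the fingers close, or fill a call up. It gives the time, the measured TCP pose, the force, the opening and the grip force at its end, in the units of the state.
- ctrl.get_state(): the state, without advancing time (a new reading comes with each control period).
- ctrl.read_camera(name): name is "side" or "top"; returns a dict with "frame" (480x640x3 uint8, blue, green, red), "mtx" (3x3 intrinsics, pixels), "extrinsics" (4x4, takes a point from camera to world coordinates). Camera axes: x right, y up, looking along -z (the intrinsics and any distortion apply to the point x, -y, -z); pixel columns grow to the right and rows downward; lengths in m; the calibration is good to about 2 mm. A picture is of the moment at which its call begins. There is no depth.
- ctrl.close_job(): hands the job in; it is judged then, once.
Trained networks look in a picture, given as the dict that the camera call returned (one of the last four; its "shot" number tells which), for a name from the list of things; names that differ only in an ending like _2 or _b are one class to them, and where a whole thing is asked for, a point or a joint stands for the part that bears it (a point fixed in the world has none). Each returns a list of dicts, best first, with "p" (0 to 1); they miss things now and then, are a little off and sometimes report something else, mostly with a low value. They report only what shows in the picture. A call takes as long as a camera call. They do not tell look-alikes from the thing itself.
- ctrl.cut_out(picture, name): "region" (480x640 bool, what is visible of it).
- ctrl.tip_of(picture, name): "centre" ([x, y, z] in m, in world coordinates, good to about 4 mm: a listed point, or the origin of a listed thing).
The state is a dict: "time": time; "joint_pos": joint angles; "joint_velocities": joint speeds; "joint_efforts": joint torques, N m; "tcp_pos": TCP position; "tool_rot": TCP orientation; "contact_force": force on the tool from outside, world axes, zero at the start; "torque": the same for the moment, N m; "gripper_width": finger opening in m; "finger_force": force on a finger pad.
Only numpy, scipy, OpenCV 4.12 (cv2) and the standard library are available. Lean on these libraries where they do the work, as an engineer would, in place of code of your own. Each camera call takes 0.05 s, during which the arm holds its last target. There are 200 camera calls.

## Working session

There is one attempt and no reset: what is moved stays moved. The work goes in short steps, Python scripts to look and compute and a tool call to move; the robot and the scene stay as the last step left them, time stands still between calls to the robot, and variables do not carry over. Pictures are saved under pics/ and viewed, at most 10 in all, crops included, and the job is handed in when it is done.

Besides the shell and the picture viewer there is one more tool, called as name(argument=value, ...), one argument or row to a line, values as JSON. play_rows: Moves the arm, as the interface text tells. Its arguments: {"type":"object","properties":{"plan":{"type":"array"},"squeeze":{"type":"number"}},"required":["plan"]}

```bash
ls; mkdir -p pics; python3 - <<'E'
from station import ctrl
import cv2, numpy as np
for n in ("top","side"):
    p=ctrl.read_camera(n); cv2.imwrite(f"pics/{n}0.png",p["frame"])
    print(n,p["mtx"].round(1).tolist(),p["extrinsics"].round(3).tolist(),[k for k in p])
    for t in ("tray_corner","mould1","board","paddle","ramekin","spoon1","tray"):
        for d in ctrl.tip_of(p,t): print(t,round(d["p"],2),np.round(d["centre"],3))
s=ctrl.get_state();print(s["time"],s["tool_rot"],s["gripper_width"],ctrl.hold_point_z)
E
```

```text
pics
top [[491.6, 0.0, 315.2], [0.0, 491.6, 230.8], [0.0, 0.0, 1.0]] [[-0.014, 0.998, -0.061, 0.413], [-1.0, -0.014, -0.003, 0.044], [-0.004, 0.061, 0.998, 1.355], [0.0, 0.0, 0.0, 1.0]] ['frame', 'mtx', 'extrinsics', 'shot']
tray_corner 0.68 [0.633 0.189 0.003]
mould1 0.82 [0.543 0.134 0.004]
mould1 0.82 [ 0.497 -0.058  0.004]
mould1 0.63 [0.551 0.045 0.005]
board 0.64 [ 0.429 -0.318 -0.001]
paddle 0.95 [ 0.439  0.344 -0.004]
paddle 0.86 [ 0.26   0.423 -0.003]
paddle 0.72 [0.55  0.048 0.004]
ramekin 0.58 [ 0.627  0.351 -0.005]
spoon1 0.79 [ 0.741 -0.049  0.002]
tray 0.68 [ 0.537  0.047 -0.005]
side [[569.6, 0.0, 319.4], [0.0, 569.6, 235.1], [0.0, 0.0, 1.0]] [[0.972, 0.162, -0.172, 0.279], [-0.236, 0.701, -0.673, -0.864], [0.012, 0.694, 0.72, 0.997], [0.0, 0.0, 0.0, 1.0]] ['frame', 'mtx', 'extrinsics', 'shot']
tray_corner 0.91 [0.635 0.192 0.002]
mould1 0.74 [ 0.5   -0.055  0.006]
mould1 0.72 [0.552 0.045 0.003]
paddle 0.93 [0.261 0.422 0.002]
paddle 0.83 [ 0.438  0.342 -0.004]
ramekin 0.63 [ 0.621 -0.33   0.002]
ramekin 0.47 [0.552 0.044 0.003]
spoon1 0.97 [ 0.621 -0.331  0.003]
spoon1 0.77 [ 0.74  -0.047  0.001]
tray 0.9 [0.535 0.052 0.   ]
0.8 [[-9.40790511e-01  3.38988517e-01  2.31979809e-05]
 [ 3.38988517e-01  9.40790503e-01  1.20157569e-04]
 [ 1.89075962e-05  1.20906950e-04 -9.99999993e-01]] 0.08554404655927834 0.0187
```

View pics/top0.png

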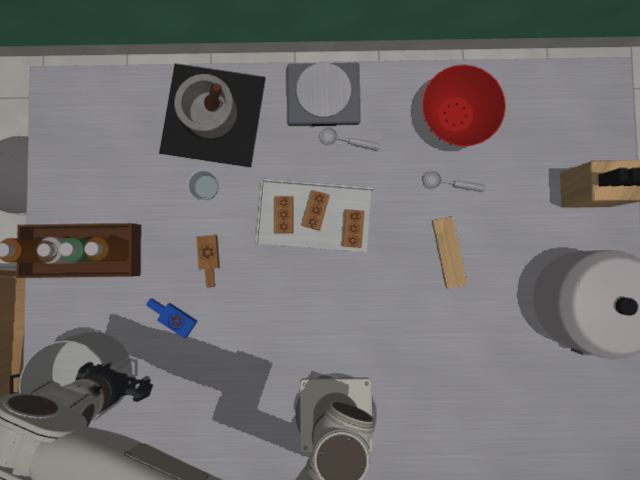

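View pics/side0.png

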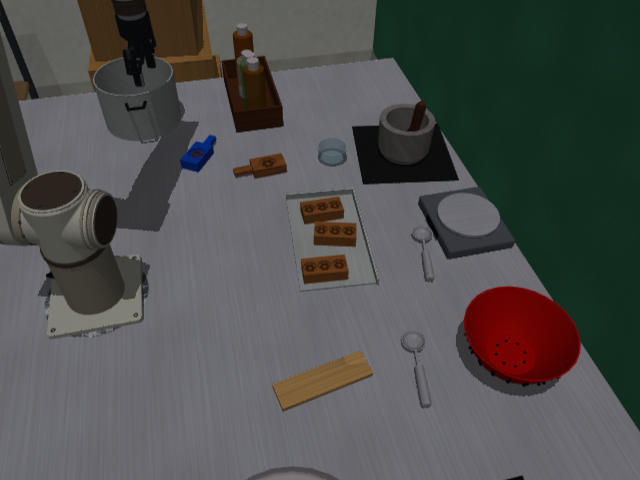

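The top view shows the tray at about (315,216), with moulds at (284,214), (315,210) and (353,228). The board is at (449,252), the brown paddle at (208,258) with its handle toward the robot, and the blue look-alike at (173,318). The side view agrees. Next I'll fit poses to the silhouettes in both views.

```bash
cat > h.py <<'E'
from station import ctrl
import cv2, numpy as np
from scipy.optimize import minimize
from scipy.spatial.transform import Rotation as Rn
def proj(p,X):
    E=p["extrinsics"]; c=(np.asarray(X)-E[:3,3])@E[:3,:3]
    q=np.c_[c[:,0],-c[:,1],-c[:,2]]@p["mtx"].T
    return q[:,:2]/q[:,2:]
def box(x0,x1,y0,y1,z0,z1): return np.array([[x,y,z] for x in(x0,x1) for y in(y0,y1) for z in(z0,z1)])/1000
M={"mould1":[box(-50,50,-25,25,0,30)],"board":[box(-95,95,-28,28,0,12)],
 "paddle":[box(-45,45,-26,26,0,28),box(-95,-45,-11,11,6,22)],
 "tray":[box(-86,91,-150,155,0,4),box(86,91,-150,155,0,22),box(-86,86,150,155,0,22)]}
def place(P,v): # v=x,y,z(m),yaw(deg)
    return P@Rn.from_euler("z",v[3],degrees=True).as_matrix().T+np.array(v[:3])
def render(p,parts,v,S=4):
    im=np.zeros((480*S,640*S),np.uint8)
    for P in parts:
        h=cv2.convexHull(((proj(p,place(P,v))+.5)*S).astype(np.float32))
        cv2.fillConvexPoly(im,np.round(h*16).astype(np.int32),255,shift=4)
    return cv2.resize(im,(640,480),interpolation=cv2.INTER_AREA)/255.
def fit(pm,name,v0,fz=True):
    # pm: list of (picture, mask)
    def cost(d):
        v=[v0[0]+d[0]/1e3,v0[1]+d[1]/1e3,v0[2]+(d[3]/1e3 if fz else 0),v0[3]+d[2]]
        return sum(np.abs(render(p,M[name],v)-m).sum()/max(m.sum(),1) for p,m in pm)
    n=4 if fz else 3
    sx=np.vstack([np.zeros(n)]+[np.eye(n)[i]*[6,6,8,5][i] for i in range(n)])
    r=minimize(cost,np.zeros(n),method="Nelder-Mead",options=dict(initial_simplex=sx,xatol=.05,fatol=1e-4,maxfev=160))
    d=r.x
    return [v0[0]+d[0]/1e3,v0[1]+d[1]/1e3,v0[2]+(d[3]/1e3 if fz else 0),v0[3]+d[2]],r.fun/len(pm)
def colmask(p):
    h=cv2.cvtColor(p["frame"],cv2.COLOR_BGR2HSV)
    return cv2.inRange(h,(3,70,40),(28,255,255))
def comp(mask,p,c,dil=0):
    "connected component of mask nearest the projected point c"
    n,l=cv2.connectedComponents(mask); u=proj(p,[c])[0]
    ys,xs=np.nonzero(l); i=np.argmin((xs-u[0])**2+(ys-u[1])**2)
    m=(l==l[ys[i],xs[i]]).astype(np.uint8)
    cs,_=cv2.findContours(m,cv2.RETR_EXTERNAL,cv2.CHAIN_APPROX_NONE)
    cv2.drawContours(m,cs,-1,1,-1); return m.astype(float)
def go(xyz,yaw):
    "translation(mm), rotation about tool z for TCP target; yaw=angle of tool y in world, modulo 180"
    s=ctrl.get_state(); R=np.array(s["tool_rot"]); t=(np.array(xyz)-s["tcp_pos"])@R*1e3
    a=np.degrees(np.arctan2(R[1,1],R[0,1])); d=(yaw-a+90)%180-90
    return np.round(t,1),"rotz",round(-d,2)
E
python3 - <<'E'
from h import *
P=[ctrl.read_camera(n) for n in("top","side")]
for nm,v in(("mould1",[.543,.134,.004,0]),("mould1",[.551,.045,.004,-15]),("mould1",[.498,-.057,.004,0]),("board",[.43,-.318,0,10]),("paddle",[.439,.343,0,0])):
    pm=[(p,comp(colmask(p),p,[v[0],v[1],v[2]+.015])) for p in P]
    print(nm,[int(m.sum()) for _,m in pm],*[(np.round(np.array(f[0])*[1e3,1e3,1e3,1],1),round(f[1],3)) for f in(fit(pm,nm,v),fit(pm[:1],nm,v,False),fit(pm[1:],nm,v,False))])
pm=[]
for p in P:
    r=ctrl.cut_out(p,"tray"); print([(round(d["p"],2),int(d["region"].sum())) for d in r])
    m=r[0]["region"].astype(np.uint8); pts=np.argwhere(m)[:,::-1].astype(np.int32)
    m=m*0; cv2.fillConvexPoly(m,cv2.convexHull(pts.reshape(-1,1,2)),1); pm.append((p,m.astype(float)))
v=[.537,.049,0,0]
for q in(pm,pm[:1],pm[1:]):
    f,c=fit(q,"tray",v,False); print(np.round(np.array(f)*[1e3,1e3,1e3,1],1),round(c,3),"corner",place(np.array([[.086,.15,.004]]),f).round(4))
E
```

```text
mould1 [701, 1920] (array([541. , 134.3,   3.3,  -0.7]), np.float64(0.292)) (array([541.8, 134.3,   4. ,  -0.7]), np.float64(0.036)) (array([ 5.383e+02,  1.338e+02,  4.000e+00, -1.000e-01]), np.float64(0.534))
mould1 [683, 1920] (array([551.3,  47. ,   4. , -16.6]), np.float64(0.283)) (array([552.6,  46.6,   4. , -16.6]), np.float64(0.054)) (array([550.2,  47.4,   4. , -17.8]), np.float64(0.495))
mould1 [687, 1146] (array([499. , -54.8,   4.8,  -5.1]), np.float64(0.061)) (array([500.8, -55.1,   4. ,  -5.5]), np.float64(0.062)) (array([498. , -54. ,   4. ,  -5.4]), np.float64(0.036))
board [1437, 2751] (array([ 4.312e+02, -3.182e+02,  1.000e-01,  1.030e+01]), np.float64(0.064)) (array([ 432.7, -318.6,    0. ,   10.5]), np.float64(0.065)) (array([ 429.9, -317.1,    0. ,   10.3]), np.float64(0.044))
paddle [820, 833] (array([4.408e+02, 3.424e+02, 3.000e-01, 4.100e+00]), np.float64(0.099)) (array([442.2, 342.5,   0. ,   4.8]), np.float64(0.103)) (array([439.7, 342.7,   0. ,   4.6]), np.float64(0.076))
[(0.57, 5133)]
[(0.91, 4464)]
[535.8  47.6   0.   -5.5] 0.032 corner [[0.6357 0.1888 0.004 ]]
[536.8  48.5   0.   -5.5] 0.02 corner [[0.6367 0.1896 0.004 ]]
[533.2  46.9   0.   -5.1] 0.036 corner [[0.6322 0.1887 0.004 ]]
```

```bash
cat >> h.py <<'E'
C=np.array([.635,.1888]); YAW=-5.5
def tw(tx,ty,z):
    "tray_corner mm -> world m"
    return [*(C+Rn.from_euler("z",YAW,degrees=True).as_matrix()[:2,:2]@[tx/1e3,ty/1e3]),z/1e3]
def wt(xyz):
    return ((np.array(xyz)[:2]-C)@Rn.from_euler("z",YAW,degrees=True).as_matrix()[:2,:2]*1e3).round(1)
E
python3 -c "
from h import *
print(tw(-70,-207,100),go(tw(-70,-207,100),YAW),go(tw(-70,-207,8),YAW))"
```

```text
[np.float64(0.5454821953426111), np.float64(-0.010537810385590346), 0.1] (array([-516.8, -325. ,  108.1]), 'rotz', np.float64(75.69)) (array([-516.8, -325. ,  200.1]), 'rotz', np.float64(75.69))
```

play_rows(
  plan=[
    {"fingers": 0.7, "translation": [-50, -31, 0], "rotation": [0, 0, 8]},
    {"fingers": 0.7, "translation": [-100, -62, 10], "rotation": [0, 0, 16]},
    {"fingers": 0.7, "translation": [-150, -93, 20], "rotation": [0, 0, 24]},
    {"fingers": 0.7, "translation": [-200, -124, 40], "rotation": [0, 0, 32]},
    {"fingers": 0.7, "translation": [-250, -155, 50], "rotation": [0, 0, 40]},
    {"fingers": 0.7, "translation": [-300, -186, 60], "rotation": [0, 0, 48]},
    {"fingers": 0.7, "translation": [-350, -217, 70], "rotation": [0, 0, 56]},
    {"fingers": 0.7, "translation": [-400, -250, 80], "rotation": [0, 0, 64]},
    {"fingers": 0.7, "translation": [-460, -290, 90], "rotation": [0, 0, 70]},
    {"fingers": 0.7, "translation": [-516.8, -325, 108], "rotation": [0, 0, 75.7]},
  ],
)

```text
time: 2.0
tcp_pos: [0.4743, 0.0817, 0.1242]
tool_rot: [[0.101, 0.995, 0.001], [0.995, -0.101, 0.0], [0.001, 0.001, -1.0]]
contact_force: [0.4, 0.1, -0.4]
gripper_width: 0.0597
finger_force: 0.0
```

```bash
python3 -c "
from h import *
s=ctrl.get_state();print(s['time'],s['tcp_pos'],s['gripper_width'],go(tw(-70,-207,100),YAW),go(tw(-70,-207,8),YAW))"
```

```text
2.0 [0.4743078  0.08165924 0.12420518] 0.05967647695828183 (array([-84.6,  80.1,  24.3]), 'rotz', np.float64(-0.27)) (array([-84.6,  79.9, 116.3]), 'rotz', np.float64(-0.27))
```

play_rows(
  plan=[
    {"fingers": 0.7, "translation": [-30, 30, 8], "rotation": [0, 0, 0]},
    {"fingers": 0.7, "translation": [-60, 60, 16], "rotation": [0, 0, 0]},
    {"fingers": 0.7, "translation": [-84, 80, 24], "rotation": [0, 0, 0]},
    {"fingers": 0.7, "translation": [-84, 80, 30], "rotation": [0, 0, 0]},
    {"fingers": 0.7, "translation": [-84, 80, 30], "rotation": [0, 0, 0]},
    {"fingers": 0.7, "translation": [-84, 80, 30], "rotation": [0, 0, 0]},
    {"fingers": 0.7, "translation": [-84, 80, 30], "rotation": [0, 0, 0]},
    {"fingers": 0.7, "translation": [-84, 80, 30], "rotation": [0, 0, 0]},
    {"fingers": 0.7, "translation": [-84, 80, 30], "rotation": [0, 0, 0]},
    {"fingers": 0.7, "translation": [-84, 80, 30], "rotation": [0, 0, 0]},
  ],
)

```text
time: 3.0
tcp_pos: [0.5446, -0.0074, 0.0945]
tool_rot: [[0.095, 0.995, 0.001], [0.995, -0.095, -0.0], [0.0, 0.001, -1.0]]
contact_force: [-0.2, -0.5, -1.3]
gripper_width: 0.0596
finger_force: 0.0
```

```bash
python3 -c "
from h import *
s=ctrl.get_state();print(s['time'],s['tcp_pos'],wt(s['tcp_pos']),s['gripper_width'],go(tw(-70,-207,8),YAW),go(tw(-70,-111,8),YAW))"
```

```text
3.0 [ 0.54460217 -0.00735537  0.09450294] [ -71.2 -203.9] 0.05962656784837217 (array([-3.1,  1.1, 86.5]), 'rotz', np.float64(0.04)) (array([92.9,  1.2, 86.5]), 'rotz', np.float64(0.04))
```

play_rows(
  plan=[
    {"fingers": 0.7, "translation": [-3, 1, 35], "rotation": [0, 0, 0]},
    {"fingers": 0.7, "translation": [-3, 1, 65], "rotation": [0, 0, 0]},
    {"fingers": 0.7, "translation": [-3, 1, 86], "rotation": [0, 0, 0]},
    {"fingers": 0.7, "translation": [-3, 1, 86], "rotation": [0, 0, 0]},
    {"fingers": 0.7, "translation": [6, 1, 86], "rotation": [0, 0, 0]},
    {"fingers": 0.7, "translation": [15, 1, 86], "rotation": [0, 0, 0]},
    {"fingers": 0.7, "translation": [24, 1, 86], "rotation": [0, 0, 0]},
    {"fingers": 0.7, "translation": [33, 1, 86], "rotation": [0, 0, 0]},
    {"fingers": 0.7, "translation": [42, 1, 86], "rotation": [0, 0, 0]},
    {"fingers": 0.7, "translation": [51, 1, 86], "rotation": [0, 0, 0]},
  ],
)

```text
time: 4.0
tcp_pos: [0.5507, 0.0439, 0.0085]
tool_rot: [[0.096, 0.995, 0.001], [0.995, -0.096, 0.0], [0.0, 0.001, -1.0]]
contact_force: [0.6, 0.3, -0.5]
gripper_width: 0.0598
finger_force: 0.0
```

play_rows(
  plan=[
    {"fingers": 0.7, "translation": [8, 0, 0], "rotation": [0, 0, 0]},
    {"fingers": 0.7, "translation": [16, 0, 0], "rotation": [0, 0, 0]},
    {"fingers": 0.7, "translation": [23, 0, 0], "rotation": [0, 0, 0]},
    {"fingers": 0.7, "translation": [28, 0, 0], "rotation": [0, 0, 0]},
    {"fingers": 0.7, "translation": [31, 0, 0], "rotation": [0, 0, 0]},
    {"fingers": 0.7, "translation": [33, 0, 0], "rotation": [0, 0, 0]},
    {"fingers": 0.7, "translation": [34, 0, 0], "rotation": [0, 0, 0]},
    {"fingers": 0.7, "translation": [35, 0, 0], "rotation": [0, 0, 0]},
    {"fingers": 0.7, "translation": [36, 0, 0], "rotation": [0, 0, 0]},
    {"fingers": 0.7, "translation": [36, 0, 0], "rotation": [0, 0, 0]},
  ],
)

```text
time: 5.0
tcp_pos: [0.5539, 0.0786, 0.0081]
tool_rot: [[0.096, 0.995, 0.0], [0.995, -0.096, 0.0], [0.0, 0.0, -1.0]]
contact_force: [-0.1, -0.4, 0.5]
gripper_width: 0.0603
finger_force: 0.0
```

```bash
python3 -c "
from h import *
s=ctrl.get_state();print(s['time'],wt(s['tcp_pos']),s['tcp_pos'],s['contact_force'],s['gripper_width'])
p=ctrl.read_camera('side');cv2.imwrite('pics/s1.png',cv2.resize(p['frame'][150:330,230:450],None,fx=3,fy=3))"
```

```text
5.0 [ -70.2 -117.5] [0.55389551 0.07860005 0.00809172] [-0.09190639 -0.41375505  0.47938607] 0.06026532462435068
```

View pics/s1.png

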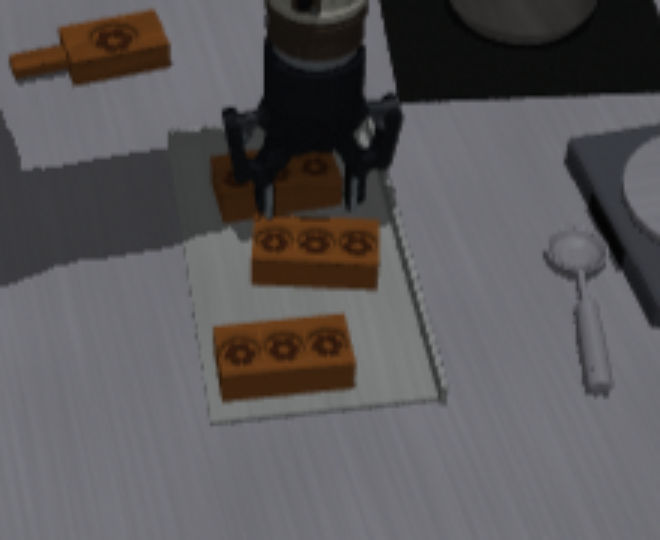

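```bash
python3 - <<'E'
from h import *
s=ctrl.get_state();print(s['tcp_pos'])
P=[ctrl.read_camera(n) for n in("top","side")]
u=proj(P[1],[s['tcp_pos'],tw(-70,-128.5,34),tw(-100,-117,10),tw(-40,-117,10)]);print(((u-[230,150])*3).round())
a=np.hstack([cv2.resize(P[0]["frame"][150:270,240:390],(750,600),interpolation=cv2.INTER_CUBIC)])
cv2.imwrite("pics/t1.png",a)
E
```

```text
[0.55389423 0.07857842 0.00810403]
[[309. 231.]
 [312. 218.]
 [272. 233.]
 [345. 226.]]
```

View pics/t1.png

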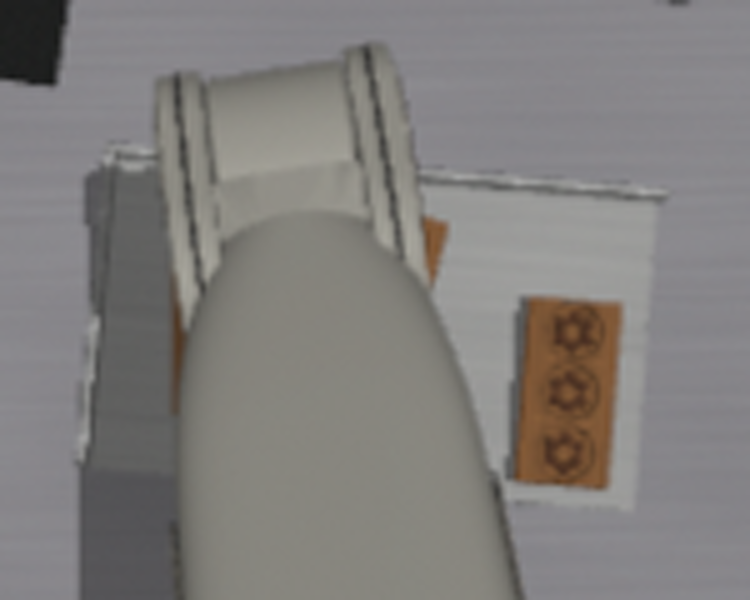

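```bash
python3 - <<'E'
from h import *
p=ctrl.read_camera("side"); a=cv2.imread("pics/side0.png"); b=p["frame"]
u=proj(p,[tw(*c,34) for c in((-20,-100),(-20,-150),(-120,-150),(-120,-100))]);print("2nd row slot top corners px",u.round(1).tolist())
i=np.hstack([cv2.resize(f[185:265,285:375],None,fx=4.4,fy=5,interpolation=cv2.INTER_CUBIC) for f in(a,b)])
cv2.imwrite("pics/cmp.png",i)
print(cv2.absdiff(a,b)[225:290,295:360].max(axis=2).mean(axis=1).round().tolist())
E
```

```text
2nd row slot top corners px [[352.3, 212.7], [356.2, 227.2], [314.6, 231.1], [311.8, 216.5]]
[19.0, 17.0, 13.0, 9.0, 7.0, 5.0, 4.0, 4.0, 4.0, 5.0, 5.0, 5.0, 4.0, 4.0, 4.0, 4.0, 4.0, 4.0, 4.0, 4.0, 5.0, 5.0, 6.0, 6.0, 6.0, 6.0, 6.0, 6.0, 6.0, 6.0, 6.0, 5.0, 5.0, 5.0, 5.0, 5.0, 5.0, 4.0, 4.0, 4.0, 4.0, 4.0, 4.0, 4.0, 5.0, 5.0, 5.0, 5.0, 4.0, 4.0, 4.0, 4.0, 4.0, 4.0, 4.0, 4.0, 5.0, 5.0, 6.0, 6.0, 6.0, 6.0, 5.0, 5.0, 5.0]
```

View pics/cmp.png

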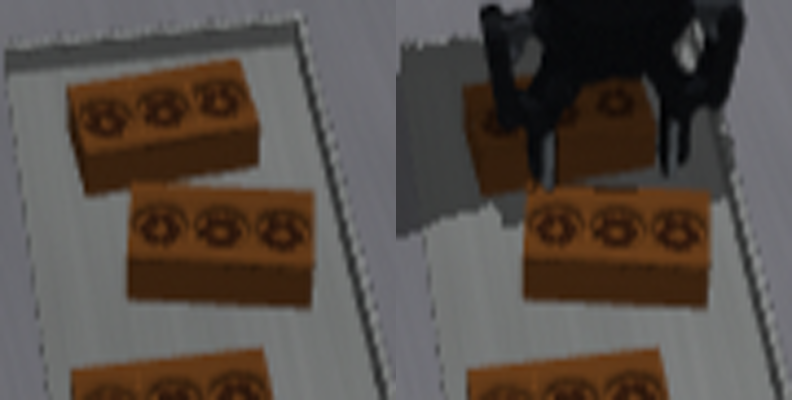

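play_rows(
  plan=[
    {"fingers": 0.7, "translation": [0, 0, -30], "rotation": [0, 0, 0]},
    {"fingers": 0.7, "translation": [0, 0, -52], "rotation": [0, 0, 0]},
    {"fingers": 0, "translation": [0, 0, -52], "rotation": [0, 0, 0]},
    {"fingers": 0, "translation": [0, 0, -52], "rotation": [0, 0, 0]},
    {"fingers": 0, "translation": [0, 0, -52], "rotation": [0, 0, 0]},
    {"fingers": 0, "translation": [0, 0, -52], "rotation": [0, 0, 0]},
    {"fingers": 0, "translation": [0, 0, -52], "rotation": [0, 0, 0]},
    {"fingers": 0, "translation": [0, 0, -52], "rotation": [0, 0, 0]},
    {"fingers": 0, "translation": [0, 0, -52], "rotation": [0, 0, 0]},
    {"fingers": 0, "translation": [0, 0, -52], "rotation": [0, 0, 0]},
  ],
)

```text
time: 6.2
tcp_pos: [0.5539, 0.0787, 0.06]
tool_rot: [[0.096, 0.995, -0.0], [0.995, -0.096, -0.0], [-0.0, -0.0, -1.0]]
contact_force: [0.1, -0.3, 0.5]
gripper_width: -0.0
finger_force: 0.0
```

```bash
python3 - <<'E'
from h import *
s=ctrl.get_state();t=s['tcp_pos'];print(t,s['gripper_width'])
p=ctrl.read_camera("side");f=p["frame"].copy()
o=np.array([270,140]);k=5
i=cv2.resize(f[140:260,270:390],None,fx=k,fy=k,interpolation=cv2.INTER_CUBIC)
for z in(0,.02,.04):
    u=((proj(p,[t+[0,0,z]])[0]+.5-o)*k).astype(int);cv2.drawMarker(i,tuple(int(q) for q in u),(0,255,0),0,12)
cv2.imwrite("pics/s2.png",i)
E
```

```text
[0.55385273 0.07867022 0.05996056] -2.1562428271477883e-05
```

View pics/s2.png

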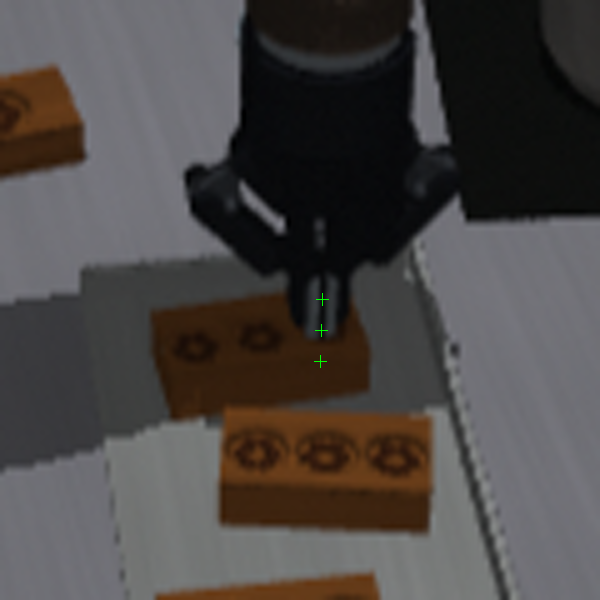

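```bash
python3 - <<'E'
from h import *
t=np.array([.169,.47,.208]);R=np.array([[-.9408,.339,0],[.339,.9408,0],[0,0,-1]])
ims=[]
for n,o in(("top",(70,340)),("side",(95,20))):
    p=ctrl.read_camera(n);f=cv2.imread(f"pics/{n}0.png");k=5
    x,y=o;i=cv2.resize(f[y:y+100,x:x+80],None,fx=k,fy=k,interpolation=cv2.INTER_CUBIC)
    i=cv2.convertScaleAbs(i,alpha=1.6,beta=25)
    for v,c in(([0,0,-13],(0,255,0)),([0,43,-13],(0,0,255)),([0,-43,-13],(255,0,0)),([0,0,-73],(255,255,0))):
        u=((proj(p,[t+R@np.array(v)/1e3])[0]+.5-o)*k).astype(int);cv2.drawMarker(i,tuple(int(q) for q in u),c,0,12,2)
    ims.append(i)
cv2.imwrite("pics/g0.png",np.hstack(ims))
E
```

```text
(no output)
```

View pics/g0.png

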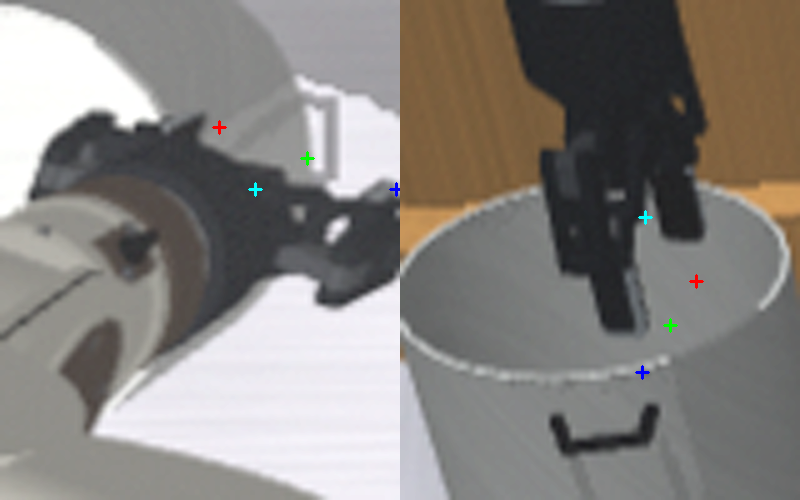

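play_rows(
  plan=[
    {"fingers": 0, "translation": [0, 0, -40], "rotation": [0, 0, 0]},
    {"fingers": 0, "translation": [-43, -13, -40], "rotation": [0, 0, 0]},
    {"fingers": 0, "translation": [-86, -26, -40], "rotation": [0, 0, 0]},
    {"fingers": 0, "translation": [-129, -40, -40], "rotation": [0, 0, 0]},
    {"fingers": 0, "translation": [-172, -53, -40], "rotation": [0, 0, 0]},
    {"fingers": 0, "translation": [-215, -66, -40], "rotation": [0, 0, 0]},
    {"fingers": 0, "translation": [-258, -80, -30], "rotation": [0, 0, 0]},
    {"fingers": 0, "translation": [-258, -80, 10], "rotation": [0, 0, 0]},
    {"fingers": 0, "translation": [-258, -80, 40], "rotation": [0, 0, 0]},
    {"fingers": 0, "translation": [-258, -80, 40], "rotation": [0, 0, 0]},
  ],
)

```text
time: 7.35
tcp_pos: [0.4455, -0.1697, 0.0167]
tool_rot: [[0.098, 0.995, -0.008], [0.995, -0.097, 0.003], [0.002, -0.008, -1.0]]
contact_force: [-1.5, 0.4, -1.0]
gripper_width: 0.0
finger_force: 0.0
```

```bash
python3 - <<'E'
from h import *
s=ctrl.get_state();t=np.array(s['tcp_pos']);print(t,s['contact_force'],s['joint_pos'])
ims=[];k=6
for n in("top","side"):
    p=ctrl.read_camera(n);f=p["frame"]
    print(n,"origin px",proj(p,[[0,0,0.02]]).round(1))
    u=proj(p,[t])[0];o=np.round(u-[33,50]).astype(int)
    i=cv2.resize(f[o[1]:o[1]+100,o[0]:o[0]+66],None,fx=k,fy=k,interpolation=cv2.INTER_CUBIC)
    i=cv2.convertScaleAbs(i,alpha=1.4,beta=20)
    for z in(0,.02,.04,.073):
        w=((proj(p,[t+[0,0,z]])[0]+.5-o)*k).astype(int);cv2.drawMarker(i,tuple(int(q) for q in w),(0,255,0),0,12)
    ims.append(i)
cv2.imwrite("pics/g1.png",np.hstack(ims))
E
```

```text
[ 0.44548751 -0.16965363  0.0167307 ] [-1.51820591  0.35988253 -1.0206761 ] [-2.08495592e+01  2.17153656e+01 -1.99419514e+01  4.88198322e+01
  2.01306854e-03  7.47459156e+01]
top origin px [[335.6 416.5]]
side origin px [[ 95.2 289.1]]
```

View pics/g1.png

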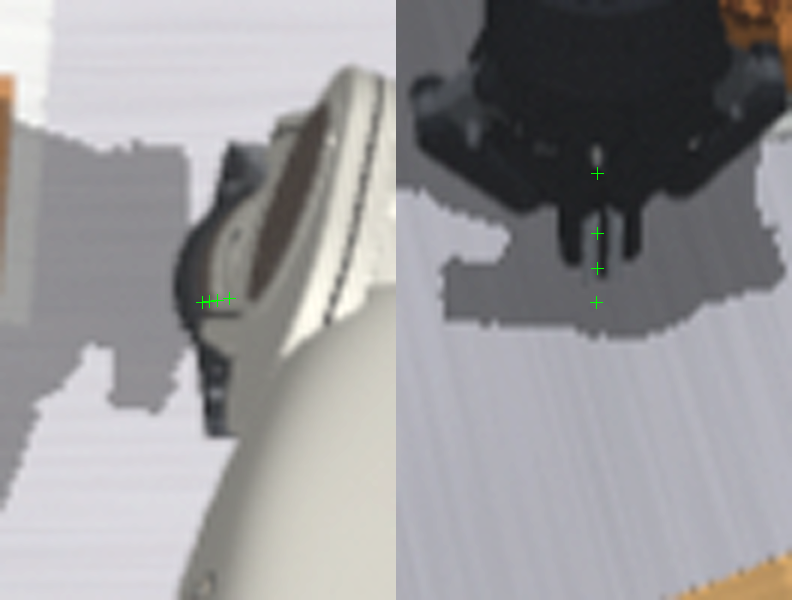

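The reported TCP sits about 20 mm beyond the visible fingertips, so the fingers skimmed over mould 2. I'll confirm that by touching the table gently.

play_rows(
  plan=[
    {"fingers": 0, "translation": [0, 0, 5], "rotation": [0, 0, 0]},
    {"fingers": 0, "translation": [0, 0, 7], "rotation": [0, 0, 0]},
    {"fingers": 0, "translation": [0, 0, 8], "rotation": [0, 0, 0]},
    {"fingers": 0, "translation": [0, 0, 9], "rotation": [0, 0, 0]},
    {"fingers": 0, "translation": [0, 0, 10], "rotation": [0, 0, 0]},
    {"fingers": 0, "translation": [0, 0, 11], "rotation": [0, 0, 0]},
    {"fingers": 0, "translation": [0, 0, 12], "rotation": [0, 0, 0]},
    {"fingers": 0, "translation": [0, 0, 13], "rotation": [0, 0, 0]},
    {"fingers": 0, "translation": [0, 0, 14], "rotation": [0, 0, 0]},
    {"fingers": 0, "translation": [0, 0, 14], "rotation": [0, 0, 0]},
  ],
)

```text
time: 8.45
tcp_pos: [0.4493, -0.1704, 0.0059]
tool_rot: [[0.096, 0.995, -0.0], [0.995, -0.096, 0.0], [0.0, -0.0, -1.0]]
contact_force: [-0.3, -0.1, -0.1]
gripper_width: 0.0
finger_force: 0.0
```

play_rows(
  plan=[
    {"fingers": 0, "translation": [0, 0, 1], "rotation": [0, 0, 0]},
    {"fingers": 0, "translation": [0, 0, 2], "rotation": [0, 0, 0]},
    {"fingers": 0, "translation": [0, 0, 3], "rotation": [0, 0, 0]},
    {"fingers": 0, "translation": [0, 0, 4], "rotation": [0, 0, 0]},
    {"fingers": 0, "translation": [0, 0, 5], "rotation": [0, 0, 0]},
    {"fingers": 0, "translation": [0, 0, 6], "rotation": [0, 0, 0]},
    {"fingers": 0, "translation": [0, 0, 7], "rotation": [0, 0, 0]},
    {"fingers": 0, "translation": [0, 0, 8], "rotation": [0, 0, 0]},
    {"fingers": 0, "translation": [0, 0, 8], "rotation": [0, 0, 0]},
    {"fingers": 0, "translation": [0, 0, 8], "rotation": [0, 0, 0]},
  ],
)

```text
time: 9.45
tcp_pos: [0.4495, -0.1704, -0.0019]
tool_rot: [[0.096, 0.995, -0.0], [0.995, -0.096, 0.0], [0.0, -0.0, -1.0]]
contact_force: [0.1, -0.3, -0.4]
gripper_width: 0.0001
finger_force: 0.0
```

play_rows(
  plan=[
    {"fingers": 0, "translation": [0, 0, 2], "rotation": [0, 0, 0]},
    {"fingers": 0, "translation": [0, 0, 4], "rotation": [0, 0, 0]},
    {"fingers": 0, "translation": [0, 0, 6], "rotation": [0, 0, 0]},
    {"fingers": 0, "translation": [0, 0, 7], "rotation": [0, 0, 0]},
    {"fingers": 0, "translation": [0, 0, 8], "rotation": [0, 0, 0]},
    {"fingers": 0, "translation": [0, 0, 9], "rotation": [0, 0, 0]},
    {"fingers": 0, "translation": [0, 0, 10], "rotation": [0, 0, 0]},
    {"fingers": 0, "translation": [0, 0, 11], "rotation": [0, 0, 0]},
    {"fingers": 0, "translation": [0, 0, 11], "rotation": [0, 0, 0]},
    {"fingers": 0, "translation": [0, 0, 11], "rotation": [0, 0, 0]},
  ],
)

```text
time: 10.45
tcp_pos: [0.4495, -0.1705, -0.0129]
tool_rot: [[0.096, 0.995, 0.0], [0.995, -0.096, -0.0], [-0.0, 0.0, -1.0]]
contact_force: [0.1, -0.4, 0.2]
gripper_width: -0.0003
finger_force: 0.0
```

play_rows(
  plan=[
    {"fingers": 0, "translation": [0, 0, 1], "rotation": [0, 0, 0]},
    {"fingers": 0, "translation": [0, 0, 2], "rotation": [0, 0, 0]},
    {"fingers": 0, "translation": [0, 0, 3], "rotation": [0, 0, 0]},
    {"fingers": 0, "translation": [0, 0, 4], "rotation": [0, 0, 0]},
    {"fingers": 0, "translation": [0, 0, 5], "rotation": [0, 0, 0]},
    {"fingers": 0, "translation": [0, 0, 5.5], "rotation": [0, 0, 0]},
    {"fingers": 0, "translation": [0, 0, 6], "rotation": [0, 0, 0]},
    {"fingers": 0, "translation": [0, 0, 6], "rotation": [0, 0, 0]},
    {"fingers": 0, "translation": [0, 0, 6], "rotation": [0, 0, 0]},
    {"fingers": 0, "translation": [0, 0, 6], "rotation": [0, 0, 0]},
  ],
)

```text
time: 11.45
tcp_pos: [0.4495, -0.1705, -0.0189]
tool_rot: [[0.096, 0.995, 0.0], [0.995, -0.096, -0.0], [-0.0, 0.0, -1.0]]
contact_force: [0.6, 0.4, -0.8]
gripper_width: -0.0001
finger_force: 0.0
```

play_rows(
  plan=[
    {"fingers": 0, "translation": [0, 0, 0.5], "rotation": [0, 0, 0]},
    {"fingers": 0, "translation": [0, 0, 1], "rotation": [0, 0, 0]},
    {"fingers": 0, "translation": [0, 0, 1.5], "rotation": [0, 0, 0]},
    {"fingers": 0, "translation": [0, 0, 2], "rotation": [0, 0, 0]},
    {"fingers": 0, "translation": [0, 0, 2.5], "rotation": [0, 0, 0]},
    {"fingers": 0, "translation": [0, 0, 3], "rotation": [0, 0, 0]},
    {"fingers": 0, "translation": [0, 0, 3.5], "rotation": [0, 0, 0]},
    {"fingers": 0, "translation": [0, 0, 4], "rotation": [0, 0, 0]},
    {"fingers": 0, "translation": [0, 0, 4], "rotation": [0, 0, 0]},
    {"fingers": 0, "translation": [0, 0, 4], "rotation": [0, 0, 0]},
  ],
)

```text
time: 12.45
tcp_pos: [0.4494, -0.1705, -0.0229]
tool_rot: [[0.096, 0.995, -0.0], [0.995, -0.096, -0.0], [-0.0, -0.0, -1.0]]
contact_force: [0.3, 0.4, 0.2]
gripper_width: -0.0002
finger_force: 0.0
```

play_rows(
  plan=[
    {"fingers": 0, "translation": [0, 0, 0.5], "rotation": [0, 0, 0]},
    {"fingers": 0, "translation": [0, 0, 1], "rotation": [0, 0, 0]},
    {"fingers": 0, "translation": [0, 0, 1.5], "rotation": [0, 0, 0]},
    {"fingers": 0, "translation": [0, 0, 2], "rotation": [0, 0, 0]},
    {"fingers": 0, "translation": [0, 0, 2.5], "rotation": [0, 0, 0]},
    {"fingers": 0, "translation": [0, 0, 3], "rotation": [0, 0, 0]},
    {"fingers": 0, "translation": [0, 0, 3.5], "rotation": [0, 0, 0]},
    {"fingers": 0, "translation": [0, 0, 4], "rotation": [0, 0, 0]},
    {"fingers": 0, "translation": [0, 0, 4.5], "rotation": [0, 0, 0]},
    {"fingers": 0, "translation": [0, 0, 4.5], "rotation": [0, 0, 0]},
  ],
)

```text
time: 13.45
tcp_pos: [0.4497, -0.1705, -0.0233]
tool_rot: [[0.096, 0.995, 0.002], [0.995, -0.096, -0.001], [-0.0, 0.002, -1.0]]
contact_force: [-10.6, 3.9, 36.1]
gripper_width: 0.0002
finger_force: 17.9
```

```bash
python3 - <<'E'
from h import *
s=ctrl.get_state();t=np.array(s['tcp_pos']);print(t,s['contact_force'])
k=6
p=ctrl.read_camera("side");f=p["frame"];u=proj(p,[t])[0];o=np.round(u-[50,50]).astype(int)
i=cv2.resize(f[o[1]:o[1]+80,o[0]:o[0]+100],None,fx=k,fy=k,interpolation=cv2.INTER_CUBIC)
i=cv2.convertScaleAbs(i,alpha=1.8,beta=30)
for z in(0,.01,.02,.03):
    w=((proj(p,[t+[0,-.011,z]])[0]+.5-o)*k).astype(int);cv2.drawMarker(i,tuple(int(q) for q in w),(0,255,0),0,12)
cv2.imwrite("pics/g2.png",i)
E
```

```text
[ 0.44972113 -0.1705319  -0.02329047] [-10.56849057   3.90195694  36.06016906]
```

View pics/g2.png

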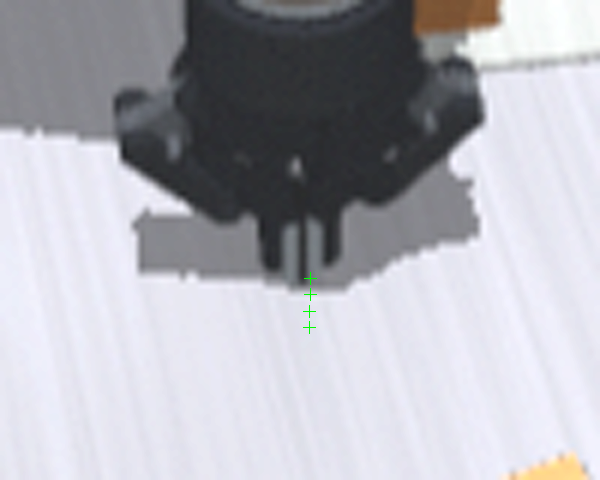

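Contact comes at TCP z of about −23 mm, so the fingertips are 23 mm behind the reported TCP. I'll allow for that in every height and redo the push.

```bash
python3 -c "
from h import *
print(go(tw(-70,-207,-18),YAW))"
```

```text
(array([168.5,  79.9,  -5.2]), 'rotz', np.float64(-0.02))
```

play_rows(
  plan=[
    {"fingers": 0.7, "translation": [0, 0, -45], "rotation": [0, 0, 0]},
    {"fingers": 0.7, "translation": [20, 10, -75], "rotation": [0, 0, 0]},
    {"fingers": 0.7, "translation": [60, 30, -75], "rotation": [0, 0, 0]},
    {"fingers": 0.7, "translation": [100, 50, -75], "rotation": [0, 0, 0]},
    {"fingers": 0.7, "translation": [140, 68, -75], "rotation": [0, 0, 0]},
    {"fingers": 0.7, "translation": [168, 80, -75], "rotation": [0, 0, 0]},
    {"fingers": 0.7, "translation": [168, 80, -75], "rotation": [0, 0, 0]},
    {"fingers": 0.7, "translation": [168, 80, -40], "rotation": [0, 0, 0]},
    {"fingers": 0.7, "translation": [168, 80, -9], "rotation": [0, 0, 0]},
    {"fingers": 0.7, "translation": [168, 80, -9], "rotation": [0, 0, 0]},
  ],
)

```text
time: 14.5
tcp_pos: [0.5413, -0.0113, -0.022]
tool_rot: [[0.096, 0.995, -0.008], [0.995, -0.096, -0.0], [-0.001, -0.008, -1.0]]
contact_force: [-0.8, 0.3, 1.4]
gripper_width: 0.0597
finger_force: 0.0
```

```bash
python3 -c "
from h import *
s=ctrl.get_state();print(s['time'],wt(s['tcp_pos']),s['tcp_pos'],s['contact_force'],s['gripper_width'])"
```

```text
14.5 [ -74.1 -208.2] [ 0.54131647 -0.01130574 -0.02198911] [-0.81144644  0.31252344  1.3898593 ] 0.05974247028464736
```

play_rows(
  plan=[
    {"fingers": 0.7, "translation": [8, 0, 0], "rotation": [0, 0, 0]},
    {"fingers": 0.7, "translation": [16, 0, 0], "rotation": [0, 0, 0]},
    {"fingers": 0.7, "translation": [24, 0, 0], "rotation": [0, 0, 0]},
    {"fingers": 0.7, "translation": [32, 0, 0], "rotation": [0, 0, 0]},
    {"fingers": 0.7, "translation": [40, 0, 0], "rotation": [0, 0, 0]},
    {"fingers": 0.7, "translation": [48, 0, 0], "rotation": [0, 0, 0]},
    {"fingers": 0.7, "translation": [56, 0, 0], "rotation": [0, 0, 0]},
    {"fingers": 0.7, "translation": [64, 0, 0], "rotation": [0, 0, 0]},
    {"fingers": 0.7, "translation": [72, 0, 0], "rotation": [0, 0, 0]},
    {"fingers": 0.7, "translation": [80, 0, 0], "rotation": [0, 0, 0]},
  ],
)

```text
time: 15.5
tcp_pos: [0.553, 0.0692, -0.0184]
tool_rot: [[0.096, 0.995, -0.0], [0.995, -0.096, -0.0], [-0.0, 0.0, -1.0]]
contact_force: [-0.1, -2.1, 1.8]
gripper_width: 0.0597
finger_force: 1.1
```

play_rows(
  plan=[
    {"fingers": 0.7, "translation": [4, 0, 0], "rotation": [0, 0, 0]},
    {"fingers": 0.7, "translation": [7, 0, 0], "rotation": [0, 0, 0]},
    {"fingers": 0.7, "translation": [9, 0, 0], "rotation": [0, 0, 0]},
    {"fingers": 0.7, "translation": [11, 0, 0], "rotation": [0, 0, 0]},
    {"fingers": 0.7, "translation": [12, 0, 0], "rotation": [0, 0, 0]},
    {"fingers": 0.7, "translation": [13, 0, 0], "rotation": [0, 0, 0]},
    {"fingers": 0.7, "translation": [14, 0, 0], "rotation": [0, 0, 0]},
    {"fingers": 0.7, "translation": [15, 0, 0], "rotation": [0, 0, 0]},
    {"fingers": 0.7, "translation": [16, 0, 0], "rotation": [0, 0, 0]},
    {"fingers": 0.7, "translation": [16, 0, 0], "rotation": [0, 0, 0]},
  ],
)

```text
time: 16.5
tcp_pos: [0.5545, 0.0849, -0.0184]
tool_rot: [[0.096, 0.995, 0.0], [0.995, -0.096, 0.0], [0.0, -0.0, -1.0]]
contact_force: [-0.4, -1.5, 0.5]
gripper_width: 0.0599
finger_force: 0.7
```

```bash
cat >> h.py <<'E'
def moulds(names=("side",)):
    for n in names:
        p=ctrl.read_camera(n)
        for d in ctrl.tip_of(p,"mould1"): print(n,round(d["p"],2),wt(d["centre"]),np.round(d["centre"][2],3))
def st():
    s=ctrl.get_state();print(round(s['time'],2),wt(s['tcp_pos']),np.round(s['tcp_pos'],4),np.round(s['contact_force'],1),s['gripper_width'])
E
python3 -c "
from h import *
st();moulds()"
```

```text
16.5 [ -70.2 -111.2] [ 0.5545  0.0849 -0.0184] [-0.4 -1.5  0.5] 0.059920097462890023
side 0.92 [-110.7 -256.1] 0.006
side 0.57 [-84.3 -24.4] 0.008
side 0.55 [-70.6 -75.1] 0.004
```

play_rows(
  plan=[
    {"fingers": 0.7, "translation": [0.5, 0, 0], "rotation": [0, 0, 0]},
    {"fingers": 0.7, "translation": [1, 0, 0], "rotation": [0, 0, 0]},
    {"fingers": 0.7, "translation": [1.5, 0, 0], "rotation": [0, 0, 0]},
    {"fingers": 0.7, "translation": [2, 0, 0], "rotation": [0, 0, 0]},
    {"fingers": 0.7, "translation": [2.5, 0, 0], "rotation": [0, 0, 0]},
    {"fingers": 0.7, "translation": [3, 0, 0], "rotation": [0, 0, 0]},
    {"fingers": 0.7, "translation": [3.2, 0, 0], "rotation": [0, 0, 0]},
    {"fingers": 0.7, "translation": [3.2, 0, 0], "rotation": [0, 0, 0]},
    {"fingers": 0.7, "translation": [3.2, 0, 0], "rotation": [0, 0, 0]},
    {"fingers": 0.7, "translation": [3.2, 0, 0], "rotation": [0, 0, 0]},
  ],
)

```text
time: 17.6
tcp_pos: [0.5546, 0.0868, -0.0184]
tool_rot: [[0.097, 0.995, -0.0], [0.995, -0.097, -0.002], [-0.002, -0.0, -1.0]]
contact_force: [-1.1, -4.8, 2.0]
gripper_width: 0.0597
finger_force: 2.7
```

play_rows(
  plan=[
    {"fingers": 0.7, "translation": [-8, 0, -20], "rotation": [0, 0, 0]},
    {"fingers": 0.7, "translation": [-12, -10, -60], "rotation": [0, 0, 0]},
    {"fingers": 0.7, "translation": [-50, -20, -60], "rotation": [0, 0, 0]},
    {"fingers": 0.7, "translation": [-95, -35, -60], "rotation": [0, 0, 0]},
    {"fingers": 0.7, "translation": [-140, -42, -60], "rotation": [0, 0, 0]},
    {"fingers": 0.7, "translation": [-180, -42, -60], "rotation": [0, 0, 0]},
    {"fingers": 0.7, "translation": [-196, -42, -60], "rotation": [0, 0, 0]},
    {"fingers": 0.7, "translation": [-196, -42, -45], "rotation": [0, 0, 0]},
    {"fingers": 0.7, "translation": [-196, -42, -15], "rotation": [0, 0, 0]},
    {"fingers": 0.7, "translation": [-196, -42, 0], "rotation": [0, 0, 0]},
  ],
)

```text
time: 18.6
tcp_pos: [0.4933, -0.1026, -0.02]
tool_rot: [[0.096, 0.995, -0.001], [0.995, -0.096, 0.002], [0.002, -0.001, -1.0]]
contact_force: [-1.0, 0.2, -0.8]
gripper_width: 0.0598
finger_force: 0.0
```

play_rows(
  plan=[
    {"fingers": 0.7, "translation": [10, 0, 0], "rotation": [0, 0, 0]},
    {"fingers": 0.7, "translation": [22, 0, 0], "rotation": [0, 0, 0]},
    {"fingers": 0.7, "translation": [34, 0, 0], "rotation": [0, 0, 0]},
    {"fingers": 0.7, "translation": [46, 0, 0], "rotation": [0, 0, 0]},
    {"fingers": 0.7, "translation": [58, 0, 0], "rotation": [0, 0, 0]},
    {"fingers": 0.7, "translation": [70, 0, 0], "rotation": [0, 0, 0]},
    {"fingers": 0.7, "translation": [82, 0, 0], "rotation": [0, 0, 0]},
    {"fingers": 0.7, "translation": [94, 0, 0], "rotation": [0, 0, 0]},
    {"fingers": 0.7, "translation": [106, 0, 0], "rotation": [0, 0, 0]},
    {"fingers": 0.7, "translation": [116, 0, 0], "rotation": [0, 0, 0]},
  ],
)

```text
time: 19.6
tcp_pos: [0.5053, 0.0133, -0.0185]
tool_rot: [[0.096, 0.995, -0.0], [0.995, -0.096, 0.0], [0.0, -0.0, -1.0]]
contact_force: [0.2, -0.4, 0.9]
gripper_width: 0.0596
finger_force: 0.4
```

```bash
python3 -c "
from h import *
st();moulds()"
```

```text
19.6 [-112.3 -187.1] [ 0.5053  0.0133 -0.0185] [ 0.2 -0.4  0.9] 0.05963374949692161
side 0.96 [-110.2 -151.5] 0.003
side 0.42 [-70.7 -75.4] 0.002
```

play_rows(
  plan=[
    {"fingers": 0.7, "translation": [8, 0, 0], "rotation": [0, 0, 0]},
    {"fingers": 0.7, "translation": [15, 0, 0], "rotation": [0, 0, 0]},
    {"fingers": 0.7, "translation": [20, 0, 0], "rotation": [0, 0, 0]},
    {"fingers": 0.7, "translation": [23, 0, 0], "rotation": [0, 0, 0]},
    {"fingers": 0.7, "translation": [25, 0, 0], "rotation": [0, 0, 0]},
    {"fingers": 0.7, "translation": [26, 0, 0], "rotation": [0, 0, 0]},
    {"fingers": 0.7, "translation": [27, 0, 0], "rotation": [0, 0, 0]},
    {"fingers": 0.7, "translation": [28, 0, 0], "rotation": [0, 0, 0]},
    {"fingers": 0.7, "translation": [29, 0, 0], "rotation": [0, 0, 0]},
    {"fingers": 0.7, "translation": [29, 0, 0], "rotation": [0, 0, 0]},
  ],
)

```text
time: 20.7
tcp_pos: [0.5081, 0.041, -0.0184]
tool_rot: [[0.096, 0.995, 0.0], [0.995, -0.096, -0.0], [-0.0, 0.0, -1.0]]
contact_force: [-0.1, -1.8, -0.7]
gripper_width: 0.0598
finger_force: 0.3
```

```bash
python3 -c "
from h import *
st();moulds();
print([go(tw(-190,-y,-13),YAW) for y in(125,75,25)])"
```

```text
20.7 [-112.2 -159.3] [ 0.5081  0.041  -0.0184] [-0.1 -1.8 -0.7] 0.059830554020082714
side 0.79 [-111.2 -123.6] 0.006
side 0.39 [-71.7 -71.8] 0.004
[(array([ 34.2, -77.8,  -5.4]), 'rotz', np.float64(-0.02)), (array([ 84.2, -77.8,  -5.4]), 'rotz', np.float64(-0.02)), (array([134.2, -77.8,  -5.4]), 'rotz', np.float64(-0.02))]
```

play_rows(
  plan=[
    {"fingers": 0.7, "translation": [-8, 0, -6], "rotation": [0, 0, 0]},
    {"fingers": 0.5, "translation": [-8, -40, -6], "rotation": [0, 0, 0]},
    {"fingers": 0, "translation": [-8, -83, -6], "rotation": [0, 0, 0]},
    {"fingers": 0, "translation": [0, -83, -6], "rotation": [0, 0, 0]},
    {"fingers": 0, "translation": [34, -83, -6], "rotation": [0, 0, 0]},
    {"fingers": 0, "translation": [34, -80, -6], "rotation": [0, 0, 0]},
    {"fingers": 0, "translation": [34, -75, -6], "rotation": [0, 0, 0]},
    {"fingers": 0, "translation": [34, -70, -6], "rotation": [0, 0, 0]},
    {"fingers": 0, "translation": [34, -65, -6], "rotation": [0, 0, 0]},
    {"fingers": 0, "translation": [34, -57, -6], "rotation": [0, 0, 0]},
  ],
)

```text
time: 21.8
tcp_pos: [0.4546, 0.0796, -0.0126]
tool_rot: [[0.097, 0.995, -0.001], [0.995, -0.097, -0.0], [-0.0, -0.001, -1.0]]
contact_force: [-0.8, 0.1, 0.6]
gripper_width: -0.0002
finger_force: 0.4
```

play_rows(
  plan=[
    {"fingers": 0, "translation": [0, 8, 0], "rotation": [0, 0, 0]},
    {"fingers": 0, "translation": [0, 16, 0], "rotation": [0, 0, 0]},
    {"fingers": 0, "translation": [0, 24, 0], "rotation": [0, 0, 0]},
    {"fingers": 0, "translation": [0, 32, 0], "rotation": [0, 0, 0]},
    {"fingers": 0, "translation": [0, 38, 0], "rotation": [0, 0, 0]},
    {"fingers": 0, "translation": [0, 43, 0], "rotation": [0, 0, 0]},
    {"fingers": 0, "translation": [0, 46, 0], "rotation": [0, 0, 0]},
    {"fingers": 0, "translation": [0, 48, 0], "rotation": [0, 0, 0]},
    {"fingers": 0, "translation": [0, 49, 0], "rotation": [0, 0, 0]},
    {"fingers": 0, "translation": [0, 49, 0], "rotation": [0, 0, 0]},
  ],
)

```text
time: 22.8
tcp_pos: [0.5035, 0.0758, -0.0124]
tool_rot: [[0.096, 0.995, 0.0], [0.995, -0.096, 0.0], [0.0, 0.0, -1.0]]
contact_force: [-0.6, 0.2, -0.4]
gripper_width: -0.0004
finger_force: 0.0
```

```bash
python3 -c "
from h import *
st();moulds()"
```

```text
22.8 [-120.1 -125.1] [ 0.5035  0.0758 -0.0124] [-0.6  0.2 -0.4] -0.0003577576698957585
side 0.75 [ -57.9 -120.9] 0.003
side 0.58 [-73.5 -75.5] 0.003
side 0.57 [-84.1 -22. ] 0.007
```

play_rows(
  plan=[
    {"fingers": 0, "translation": [0, 2, 0], "rotation": [0, 0, 0]},
    {"fingers": 0, "translation": [0, 4, 0], "rotation": [0, 0, 0]},
    {"fingers": 0, "translation": [0, 5, 0], "rotation": [0, 0, 0]},
    {"fingers": 0, "translation": [0, 6, 0], "rotation": [0, 0, 0]},
    {"fingers": 0, "translation": [0, 7, 0], "rotation": [0, 0, 0]},
    {"fingers": 0, "translation": [0, 7.5, 0], "rotation": [0, 0, 0]},
    {"fingers": 0, "translation": [0, 8, 0], "rotation": [0, 0, 0]},
    {"fingers": 0, "translation": [0, 8.5, 0], "rotation": [0, 0, 0]},
    {"fingers": 0, "translation": [0, 9, 0], "rotation": [0, 0, 0]},
    {"fingers": 0, "translation": [0, 9, 0], "rotation": [0, 0, 0]},
  ],
)

```text
time: 23.9
tcp_pos: [0.5097, 0.0751, -0.0127]
tool_rot: [[0.096, 0.995, -0.005], [0.995, -0.096, 0.001], [0.0, -0.005, -1.0]]
contact_force: [-6.9, 1.2, 5.9]
gripper_width: -0.0002
finger_force: 3.8
```

play_rows(
  plan=[
    {"fingers": 0, "translation": [0, -36, 0], "rotation": [0, 0, 0]},
    {"fingers": 0, "translation": [25, -36, 0], "rotation": [0, 0, 0]},
    {"fingers": 0, "translation": [50, -36, 0], "rotation": [0, 0, 0]},
    {"fingers": 0, "translation": [50, -33, 0], "rotation": [0, 0, 0]},
    {"fingers": 0, "translation": [50, -25, 0], "rotation": [0, 0, 0]},
    {"fingers": 0, "translation": [50, -16, 0], "rotation": [0, 0, 0]},
    {"fingers": 0, "translation": [50, -8, 0], "rotation": [0, 0, 0]},
    {"fingers": 0, "translation": [50, -3, 0], "rotation": [0, 0, 0]},
    {"fingers": 0, "translation": [50, -1, 0], "rotation": [0, 0, 0]},
    {"fingers": 0, "translation": [50, 0, 0], "rotation": [0, 0, 0]},
  ],
)

```text
time: 24.9
tcp_pos: [0.5141, 0.1242, -0.013]
tool_rot: [[0.097, 0.995, -0.007], [0.995, -0.097, 0.001], [-0.0, -0.007, -1.0]]
contact_force: [-9.1, 1.8, 7.2]
gripper_width: -0.0003
finger_force: 4.8
```

play_rows(
  plan=[
    {"fingers": 0, "translation": [0, -25, 0], "rotation": [0, 0, 0]},
    {"fingers": 0, "translation": [0, -52, 0], "rotation": [0, 0, 0]},
    {"fingers": 0, "translation": [25, -52, 0], "rotation": [0, 0, 0]},
    {"fingers": 0, "translation": [50, -50, 0], "rotation": [0, 0, 0]},
    {"fingers": 0, "translation": [50, -40, 0], "rotation": [0, 0, 0]},
    {"fingers": 0, "translation": [50, -28, 0], "rotation": [0, 0, 0]},
    {"fingers": 0, "translation": [50, -16, 0], "rotation": [0, 0, 0]},
    {"fingers": 0, "translation": [50, -7, 0], "rotation": [0, 0, 0]},
    {"fingers": 0, "translation": [50, -2, 0], "rotation": [0, 0, 0]},
    {"fingers": 0, "translation": [50, 0, 0], "rotation": [0, 0, 0]},
  ],
)

```text
time: 25.9
tcp_pos: [0.519, 0.174, -0.0129]
tool_rot: [[0.096, 0.995, -0.007], [0.995, -0.096, 0.001], [0.0, -0.007, -1.0]]
contact_force: [-10.7, 1.9, 9.6]
gripper_width: -0.0001
finger_force: 5.7
```

```bash
python3 -c "
from h import *
st();moulds()
print(go(tw(-50,-185,-18),YAW))"
```

```text
25.9 [-114.   -25.9] [ 0.519   0.174  -0.0129] [-10.7   1.9   9.6] -0.00010196661531782633
side 0.8 [-46.6 -22.4] 0.009
side 0.75 [ -49.3 -123.5] 0.005
side 0.65 [-47.8 -76. ] 0.006
(array([-159.1,   64.2,    4.7]), 'rotz', np.float64(-0.01))
```

play_rows(
  plan=[
    {"fingers": 0, "translation": [0, -10, 0], "rotation": [0, 0, 0]},
    {"fingers": 0.2, "translation": [0, -12, -45], "rotation": [0, 0, 0]},
    {"fingers": 0.5, "translation": [-35, 20, -60], "rotation": [0, 0, 0]},
    {"fingers": 0.5, "translation": [-80, 40, -60], "rotation": [0, 0, 0]},
    {"fingers": 0.5, "translation": [-125, 60, -60], "rotation": [0, 0, 0]},
    {"fingers": 0.5, "translation": [-162, 60, -60], "rotation": [0, 0, 0]},
    {"fingers": 0.5, "translation": [-162, 60, -60], "rotation": [0, 0, 0]},
    {"fingers": 0.5, "translation": [-162, 60, -35], "rotation": [0, 0, 0]},
    {"fingers": 0.5, "translation": [-162, 60, 4], "rotation": [0, 0, 0]},
    {"fingers": 0.5, "translation": [-162, 60, 4], "rotation": [0, 0, 0]},
  ],
)

```text
time: 27.0
tcp_pos: [0.5646, 0.0073, -0.019]
tool_rot: [[0.096, 0.995, -0.003], [0.995, -0.096, -0.0], [-0.001, -0.003, -1.0]]
contact_force: [-0.0, -0.8, -1.0]
gripper_width: 0.0433
finger_force: 0.0
```

play_rows(
  plan=[
    {"fingers": 0.5, "translation": [6, 0, 0], "rotation": [0, 0, 0]},
    {"fingers": 0.5, "translation": [13, 0, 0], "rotation": [0, 0, 0]},
    {"fingers": 0.5, "translation": [19, 0, 0], "rotation": [0, 0, 0]},
    {"fingers": 0.5, "translation": [23, 0, 0], "rotation": [0, 0, 0]},
    {"fingers": 0.5, "translation": [26, 0, 0], "rotation": [0, 0, 0]},
    {"fingers": 0.5, "translation": [28, 0, 0], "rotation": [0, 0, 0]},
    {"fingers": 0.5, "translation": [29, 0, 0], "rotation": [0, 0, 0]},
    {"fingers": 0.5, "translation": [30, 0, 0], "rotation": [0, 0, 0]},
    {"fingers": 0.5, "translation": [31, 0, 0], "rotation": [0, 0, 0]},
    {"fingers": 0.5, "translation": [31, 0, 0], "rotation": [0, 0, 0]},
  ],
)

```text
time: 28.0
tcp_pos: [0.5685, 0.0346, -0.0159]
tool_rot: [[0.098, 0.995, -0.001], [0.995, -0.098, -0.007], [-0.007, -0.0, -1.0]]
contact_force: [-2.3, -10.2, 4.7]
gripper_width: 0.0425
finger_force: 4.9
```

```bash
python3 -c "
from h import *
st();moulds()
print(go([.4315,-.318,-.02],100.3),go([.4315,-.318,.05],100.3))"
```

```text
28.0 [ -51.4 -159.9] [ 0.5685  0.0346 -0.0159] [ -2.3 -10.2   4.7] 0.042544948019399
side 0.69 [-49.3 -23.4] 0.004
side 0.6 [-48.4 -75.7] 0.004
side 0.6 [ -52.2 -122.4] 0.003
(array([-364.3, -101.7,    6.5]), 'rotz', np.float64(74.06)) (array([-364.8, -101.7,  -63.5]), 'rotz', np.float64(74.06))
```

play_rows(
  plan=[
    {"fingers": 0.5, "translation": [-12, 0, -20], "rotation": [0, 0, 0]},
    {"fingers": 1, "translation": [-40, -8, -63], "rotation": [0, 0, 8]},
    {"fingers": 1, "translation": [-80, -20, -73], "rotation": [0, 0, 16]},
    {"fingers": 1, "translation": [-125, -32, -73], "rotation": [0, 0, 24]},
    {"fingers": 1, "translation": [-170, -44, -73], "rotation": [0, 0, 32]},
    {"fingers": 1, "translation": [-215, -56, -73], "rotation": [0, 0, 40]},
    {"fingers": 1, "translation": [-260, -70, -73], "rotation": [0, 0, 48]},
    {"fingers": 1, "translation": [-300, -82, -73], "rotation": [0, 0, 56]},
    {"fingers": 1, "translation": [-335, -93, -73], "rotation": [0, 0, 64]},
    {"fingers": 1, "translation": [-365.5, -101.7, -73], "rotation": [0, 0, 72]},
  ],
)

```text
time: 29.1
tcp_pos: [0.4316, -0.3176, 0.0567]
tool_rot: [[0.978, 0.209, 0.0], [0.209, -0.978, 0.0], [0.0, -0.0, -1.0]]
contact_force: [0.9, -0.7, -0.2]
gripper_width: 0.0855
finger_force: 0.0
```

```bash
python3 - <<'E'
from h import *
st()
P=[ctrl.read_camera(n) for n in("top","side")]
# row from both views as one 100x150 block, arm clear of the tray?
M["row"]=[box(-50,50,-75,75,0,30)]
c=tw(-50,-75,0)
pm=[(p,comp(colmask(p),p,[c[0],c[1],.02])) for p in P]
for q in(pm[:1],pm[1:],pm):
    f,e=fit(q,"row",[c[0],c[1],.004,YAW],False);print("row",np.round(f,4),round(e,3))
print("nominal",np.round(c,4),[int(m.sum()) for _,m in pm])
print(go([.4313,-.318,.05],100.3),go([.4313,-.318,-.024],100.3))
E
```

```text
29.1 [-153.9 -523.5] [ 0.4316 -0.3176  0.0567] [ 0.9 -0.7 -0.2] 0.08553965261413407
row [ 5.7890e-01  1.2100e-01  4.0000e-03 -6.0218e+00] 0.036
row [ 1.3174e+00  1.3919e+00  4.0000e-03 -7.7072e+01] 1.0
row [ 1.1188e+00  1.7526e+00  4.0000e-03 -1.3261e+01] 1.0
nominal [0.578  0.1189 0.    ] [2049, 4]
(array([ 0.2, -1.4,  6.7]), 'rotz', np.float64(1.76)) (array([ 0.1, -1.5, 80.7]), 'rotz', np.float64(1.76))
```

play_rows(
  plan=[
    {"fingers": 1, "translation": [0, -1.4, 30], "rotation": [0, 0, 1.8]},
    {"fingers": 1, "translation": [0, -1.4, 60], "rotation": [0, 0, 1.8]},
    {"fingers": 1, "translation": [0, -1.4, 76], "rotation": [0, 0, 1.8]},
    {"fingers": 1, "translation": [0, -1.4, 80], "rotation": [0, 0, 1.8]},
    {"fingers": 1, "translation": [0, -1.4, 80], "rotation": [0, 0, 1.8]},
    {"fingers": 0.5, "translation": [0, -1.4, 80], "rotation": [0, 0, 1.8]},
    {"fingers": 0.4, "translation": [0, -1.4, 80], "rotation": [0, 0, 1.8]},
    {"fingers": 0.4, "translation": [0, -1.4, 80], "rotation": [0, 0, 1.8]},
    {"fingers": 0.4, "translation": [0, -1.4, 80], "rotation": [0, 0, 1.8]},
    {"fingers": 0.4, "translation": [0, -1.4, 80], "rotation": [0, 0, 1.8]},
  ],
  squeeze=40,
)

```text
time: 30.2
tcp_pos: [0.4338, -0.3153, -0.0217]
tool_rot: [[0.983, 0.186, 0.003], [0.186, -0.983, -0.002], [0.003, 0.002, -1.0]]
contact_force: [-0.5, 0.0, 6.8]
gripper_width: 0.0549
finger_force: 42.8
```

play_rows(
  plan=[
    {"fingers": 0.4, "translation": [0, 0, -15], "rotation": [0, 0, 0]},
    {"fingers": 0.4, "translation": [0, 0, -40], "rotation": [0, 0, 0]},
    {"fingers": 0.4, "translation": [0, 0, -70], "rotation": [0, 0, -8]},
    {"fingers": 0.4, "translation": [0, 0, -90], "rotation": [0, 0, -16]},
    {"fingers": 0.4, "translation": [0, 0, -90], "rotation": [0, 0, -24]},
    {"fingers": 0.4, "translation": [0, 0, -90], "rotation": [0, 0, -32]},
    {"fingers": 0.4, "translation": [0, 0, -90], "rotation": [0, 0, -40]},
    {"fingers": 0.4, "translation": [0, 0, -90], "rotation": [0, 0, -48]},
    {"fingers": 0.4, "translation": [0, 0, -90], "rotation": [0, 0, -48]},
    {"fingers": 0.4, "translation": [0, 0, -90], "rotation": [0, 0, -48]},
  ],
)

```text
time: 31.2
tcp_pos: [0.4323, -0.3143, 0.0666]
tool_rot: [[0.522, 0.853, -0.0], [0.853, -0.522, 0.0], [0.0, -0.0, -1.0]]
contact_force: [0.2, 0.6, -0.8]
gripper_width: 0.0548
finger_force: 42.8
```

```bash
python3 - <<'E'
from h import *
s=ctrl.get_state();st();t=np.array(s['tcp_pos']);R=np.array(s['tool_rot'])
a=np.degrees(np.arctan2(R[1,1],R[0,1]));print("tool y yaw",a)
for n in("top","side"):
    p=ctrl.read_camera(n)
    for d in ctrl.tip_of(p,"board"): print(n,round(d["p"],2),np.round(d["centre"],4),((d["centre"]-t)@R*1e3).round(1))
    r=ctrl.cut_out(p,"board")
    if r:
        m=r[0]["region"]; v=np.argwhere(m); print(n,m.sum(),v.min(0),v.max(0))
        # occluded in the middle: score only pixels outside the hand, via convex hull of region
        h=np.zeros((480,640),np.uint8);cv2.fillConvexPoly(h,cv2.convexHull(v[:,::-1].astype(np.int32).reshape(-1,1,2)),1)
        f,e=fit([(p,h.astype(float))],"board",[t[0],t[1],t[2]+.0217,a+90],False)
        print("fit",np.round(f,4),round(e,3),"rel tool",((np.array(f[:3])-t)@R*1e3).round(1))
E
```

```text
31.2 [-153.6 -520.3] [ 0.4323 -0.3143  0.0666] [ 0.2  0.6 -0.8] 0.05475964635140845
tool y yaw -31.47872684136783
top 0.75 [ 0.4294 -0.3164  0.0838] [ -3.3  -1.4 -17.2]
top 840 [224 421] [274 480]
fit [ 0.433  -0.3133  0.0883 57.2286] 0.406 rel tool [  1.2   0.1 -21.7]
side 0.8 [ 0.4336 -0.3146  0.0898] [  0.5   1.3 -23.2]
side 0.21 [ 6.211e-01 -3.326e-01 -5.000e-04] [ 83.  170.6  67. ]
side 2036 [336 292] [404 337]
fit [ 0.4278 -0.3179  0.0883 59.941 ] 0.461 rel tool [ -5.4  -2.  -21.7]
```

```bash
python3 -c "
from h import *
print(go([.5782,.1217,.06],-5.8))"
```

```text
(array([ 448.3, -102.4,    6.6]), 'rotz', np.float64(-25.55))
```

play_rows(
  plan=[
    {"fingers": 0.4, "translation": [25, -5, 0], "rotation": [0, 0, -3]},
    {"fingers": 0.4, "translation": [65, -14, 0], "rotation": [0, 0, -6]},
    {"fingers": 0.4, "translation": [110, -24, 0], "rotation": [0, 0, -9]},
    {"fingers": 0.4, "translation": [158, -36, 0], "rotation": [0, 0, -12]},
    {"fingers": 0.4, "translation": [206, -47, 0], "rotation": [0, 0, -15]},
    {"fingers": 0.4, "translation": [254, -58, 0], "rotation": [0, 0, -18]},
    {"fingers": 0.4, "translation": [302, -69, 0], "rotation": [0, 0, -21]},
    {"fingers": 0.4, "translation": [350, -80, 0], "rotation": [0, 0, -24]},
    {"fingers": 0.4, "translation": [396, -91, 0], "rotation": [0, 0, -25]},
    {"fingers": 0.4, "translation": [430, -98, 0], "rotation": [0, 0, -25.5]},
  ],
)

```text
time: 32.5
tcp_pos: [0.5728, 0.107, 0.0667]
tool_rot: [[0.099, 0.995, 0.001], [0.995, -0.099, 0.001], [0.001, 0.001, -1.0]]
contact_force: [-0.1, -0.2, -1.1]
gripper_width: 0.0549
finger_force: 42.8
```

play_rows(
  plan=[
    {"fingers": 0.4, "translation": [0, 0, 0], "rotation": [0, 0, 0]},
    {"fingers": 0.4, "translation": [0, 0, 0], "rotation": [0, 0, 0]},
    {"fingers": 0.4, "translation": [0, 0, 0], "rotation": [0, 0, 0]},
    {"fingers": 0.4, "translation": [0, 0, 5], "rotation": [0, 0, 0]},
    {"fingers": 0.4, "translation": [0, 0, 15], "rotation": [0, 0, 0]},
    {"fingers": 0.4, "translation": [0, 0, 25], "rotation": [0, 0, 0]},
    {"fingers": 0.4, "translation": [0, 0, 32], "rotation": [0, 0, 0]},
    {"fingers": 0.4, "translation": [0, 0, 32], "rotation": [0, 0, 0]},
    {"fingers": 0.4, "translation": [0, 0, 32], "rotation": [0, 0, 0]},
    {"fingers": 0.4, "translation": [0, 0, 32], "rotation": [0, 0, 0]},
  ],
)

```text
time: 33.5
tcp_pos: [0.5725, 0.1039, 0.0349]
tool_rot: [[0.101, 0.995, 0.001], [0.995, -0.101, 0.0], [0.0, 0.001, -1.0]]
contact_force: [-0.1, -0.3, -1.1]
gripper_width: 0.0544
finger_force: 42.8
```

```bash
python3 - <<'E'
from h import *
s=ctrl.get_state();st()
print(go([.5782,.1217,.0125],-5.8))
for n in("top","side"):
    p=ctrl.read_camera(n)
    for d in ctrl.tip_of(p,"board"): print(n,round(d["p"],2),np.round(d["centre"],4),((d["centre"]-np.array(s['tcp_pos']))@np.array(s['tool_rot'])*1e3).round(1))
E
```

```text
33.5 [-54.1 -90.5] [0.5725 0.1039 0.0349] [-0.1 -0.3 -1.1] 0.05444129690064466
(array([18.2,  3.8, 22.4]), 'rotz', np.float64(-0.01))
side 0.91 [0.5756 0.101  0.0582] [ -2.6   3.4 -23.3]
```

play_rows(
  plan=[
    {"fingers": 0.4, "translation": [9, 2, 0], "rotation": [0, 0, 0]},
    {"fingers": 0.4, "translation": [18.3, 3.8, 3], "rotation": [0, 0, 0]},
    {"fingers": 0.4, "translation": [18.3, 3.8, 10], "rotation": [0, 0, 0]},
    {"fingers": 0.4, "translation": [18.3, 3.8, 15], "rotation": [0, 0, 0]},
    {"fingers": 0.4, "translation": [18.3, 3.8, 18], "rotation": [0, 0, 0]},
    {"fingers": 0.4, "translation": [18.3, 3.8, 20], "rotation": [0, 0, 0]},
    {"fingers": 0.4, "translation": [18.3, 3.8, 21], "rotation": [0, 0, 0]},
    {"fingers": 0.4, "translation": [18.3, 3.8, 21.5], "rotation": [0, 0, 0]},
    {"fingers": 0.4, "translation": [18.3, 3.8, 22], "rotation": [0, 0, 0]},
    {"fingers": 0.4, "translation": [18.3, 3.8, 22], "rotation": [0, 0, 0]},
  ],
)

```text
time: 34.7
tcp_pos: [0.5779, 0.1216, 0.0127]
tool_rot: [[0.101, 0.995, 0.0], [0.995, -0.101, 0.0], [0.0, 0.0, -1.0]]
contact_force: [0.4, -0.1, -0.9]
gripper_width: 0.0549
finger_force: 42.8
```

play_rows(
  plan=[
    {"fingers": 0.4, "translation": [0, 0, 0.3], "rotation": [0, 0, 0]},
    {"fingers": 0.4, "translation": [0, 0, 0.6], "rotation": [0, 0, 0]},
    {"fingers": 0.4, "translation": [0, 0, 0.9], "rotation": [0, 0, 0]},
    {"fingers": 0.4, "translation": [0, 0, 1.2], "rotation": [0, 0, 0]},
    {"fingers": 0.4, "translation": [0, 0, 1.5], "rotation": [0, 0, 0]},
    {"fingers": 0.4, "translation": [0, 0, 1.8], "rotation": [0, 0, 0]},
    {"fingers": 0.4, "translation": [0, 0, 1.8], "rotation": [0, 0, 0]},
    {"fingers": 0.4, "translation": [0, 0, 1.8], "rotation": [0, 0, 0]},
    {"fingers": 0.4, "translation": [0, 0, 1.8], "rotation": [0, 0, 0]},
    {"fingers": 0.4, "translation": [0, 0, 1.8], "rotation": [0, 0, 0]},
  ],
)

```text
time: 35.7
tcp_pos: [0.578, 0.1217, 0.0123]
tool_rot: [[0.101, 0.995, 0.001], [0.995, -0.101, 0.0], [0.0, 0.001, -1.0]]
contact_force: [-4.1, 0.0, 8.7]
gripper_width: 0.0547
finger_force: 43.7
```

play_rows(
  plan=[
    {"fingers": 0.4, "translation": [0, 0, -1], "rotation": [0, 0, 0]},
    {"fingers": 0.75, "translation": [0, 0, -1.3], "rotation": [0, 0, 0]},
    {"fingers": 0.85, "translation": [0, 0, -1.3], "rotation": [0, 0, 0]},
    {"fingers": 0.85, "translation": [0, 0, -1.3], "rotation": [0, 0, 0]},
    {"fingers": 0.85, "translation": [0, 0, -2], "rotation": [0, 0, 0]},
    {"fingers": 0.85, "translation": [0, 0, -10], "rotation": [0, 0, 0]},
    {"fingers": 0.85, "translation": [0, 0, -30], "rotation": [0, 0, 0]},
    {"fingers": 0.85, "translation": [0, 0, -60], "rotation": [0, 0, 0]},
    {"fingers": 1, "translation": [0, 0, -80], "rotation": [0, 0, 0]},
    {"fingers": 1, "translation": [0, 0, -80], "rotation": [0, 0, 0]},
  ],
)

```text
time: 36.7
tcp_pos: [0.5807, 0.1223, 0.0951]
tool_rot: [[0.101, 0.995, 0.008], [0.995, -0.101, 0.002], [0.002, 0.008, -1.0]]
contact_force: [-0.3, 0.4, 0.9]
gripper_width: 0.0854
finger_force: 0.0
```

```bash
python3 -c "
from h import *
st()
print(go([.441,.3425,.06],94.4),go([.441,.3425,-.017],94.4),go([.441,.3425,.09],94.4))"
```

```text
36.7 [-47.6 -71.4] [0.5807 0.1223 0.0951] [-0.3  0.4  0.9] 0.08542125611112081
(array([ 204.8, -161.6,   34.3]), 'rotz', np.float64(79.79)) (array([ 204.7, -162.2,  111.3]), 'rotz', np.float64(79.79)) (array([ 204.9, -161.4,    4.3]), 'rotz', np.float64(79.79))
```

play_rows(
  plan=[
    {"fingers": 1, "translation": [10, -8, 0], "rotation": [0, 0, -8]},
    {"fingers": 1, "translation": [30, -24, 0], "rotation": [0, 0, -16]},
    {"fingers": 1, "translation": [55, -44, 0], "rotation": [0, 0, -24]},
    {"fingers": 1, "translation": [80, -64, 0], "rotation": [0, 0, -32]},
    {"fingers": 1, "translation": [105, -84, 0], "rotation": [0, 0, -40]},
    {"fingers": 1, "translation": [130, -104, 0], "rotation": [0, 0, -48]},
    {"fingers": 1, "translation": [155, -124, 0], "rotation": [0, 0, -56]},
    {"fingers": 1, "translation": [175, -140, 0], "rotation": [0, 0, -64]},
    {"fingers": 1, "translation": [190, -152, 0], "rotation": [0, 0, -72]},
    {"fingers": 1, "translation": [205, -161, 0], "rotation": [0, 0, -80]},
  ],
)

```text
time: 37.7
tcp_pos: [0.4369, 0.3424, 0.0899]
tool_rot: [[-0.964, 0.266, -0.001], [0.266, 0.964, -0.001], [0.001, -0.001, -1.0]]
contact_force: [-0.3, 0.5, -0.3]
gripper_width: 0.0858
finger_force: 0.0
```

```bash
python3 - <<'E'
from h import *
st();print(go([.441,.3425,.04],94.4),go([.441,.3425,-.017],94.4))
P=[ctrl.read_camera(n) for n in("top","side")]
for p,n in zip(P,("top","side")):
    for d in ctrl.tip_of(p,"board"): print(n,"board",round(d["p"],2),np.round(d["centre"],4),wt(d["centre"]))
    for d in ctrl.tip_of(p,"paddle"): print(n,"pad",round(d["p"],2),np.round(d["centre"],4))
p=P[1];f=np.vstack([cv2.resize(p["frame"][160:320,250:410],(600,600),interpolation=cv2.INTER_CUBIC)]);cv2.imwrite("pics/b1.png",f)
M["stack"]=[place(box(-95,95,-28,28,0,12),[0,0,0.030,90]),box(-50,50,-75,75,0,30)]
for p,n in zip(P,("top","side")):
    r=ctrl.cut_out(p,"board")
    if r:
        f,e=fit([(p,r[0]["region"].astype(float))],"board",[.578,.12,.034,84.2],False);print(n,"fit",np.round(f,4),round(e,3),wt(f[:3]))
E
```

```text
37.7 [-211.9  133.9] [0.4369 0.3424 0.0899] [-0.3  0.5 -0.3] 0.08575722745272472
(array([-4. ,  1.2, 49.9]), 'rotz', np.float64(-19.83)) (array([ -4.1,   1.3, 106.9]), 'rotz', np.float64(-19.83))
top board 0.59 [0.5756 0.1189 0.0299] [-52.4 -75.3]
top pad 0.97 [ 0.4389  0.3419 -0.0028]
side board 0.71 [0.58   0.1207 0.0372] [-48.2 -73.1]
side pad 0.69 [0.2592 0.424  0.0026]
side pad 0.58 [ 0.4406  0.3397 -0.0011]
top fit [5.7930e-01 1.1810e-01 3.4000e-02 8.4481e+01] 0.037 [-48.6 -75.7]
side fit [5.75700e-01 1.18700e-01 3.40000e-02 8.36994e+01] 0.055 [-52.3 -75.5]
```

View pics/b1.png

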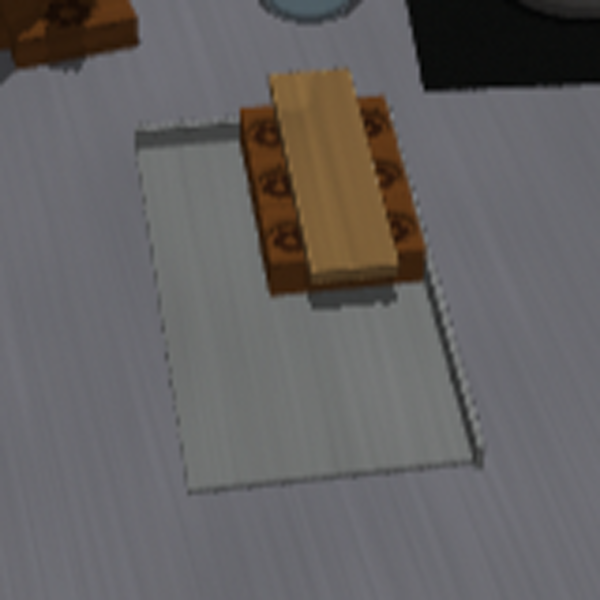

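play_rows(
  plan=[
    {"fingers": 1, "translation": [-4, 1.2, 15], "rotation": [0, 0, -8]},
    {"fingers": 1, "translation": [-4, 1.2, 30], "rotation": [0, 0, -16]},
    {"fingers": 1, "translation": [-4, 1.2, 40], "rotation": [0, 0, -19.8]},
    {"fingers": 1, "translation": [-4, 1.2, 45], "rotation": [0, 0, -19.8]},
    {"fingers": 1, "translation": [-4, 1.2, 45], "rotation": [0, 0, -19.8]},
    {"fingers": 1, "translation": [-4, 1.2, 45], "rotation": [0, 0, -19.8]},
    {"fingers": 1, "translation": [-4, 1.2, 70], "rotation": [0, 0, -19.8]},
    {"fingers": 1, "translation": [-4, 1.2, 95], "rotation": [0, 0, -19.8]},
    {"fingers": 1, "translation": [-4, 1.2, 107], "rotation": [0, 0, -19.8]},
    {"fingers": 1, "translation": [-4, 1.2, 107], "rotation": [0, 0, -19.8]},
  ],
)

```text
time: 39.1
tcp_pos: [0.4415, 0.3411, -0.0175]
tool_rot: [[-0.998, -0.069, -0.003], [-0.069, 0.998, -0.002], [0.003, -0.002, -1.0]]
contact_force: [-0.8, -1.1, 0.3]
gripper_width: 0.085
finger_force: 0.0
```

play_rows(
  plan=[
    {"fingers": 1, "translation": [0, 0, 0], "rotation": [0, 0, 0]},
    {"fingers": 0.5, "translation": [0, 0, 0], "rotation": [0, 0, 0]},
    {"fingers": 0.35, "translation": [0, 0, 0], "rotation": [0, 0, 0]},
    {"fingers": 0.35, "translation": [0, 0, 0], "rotation": [0, 0, 0]},
    {"fingers": 0.35, "translation": [0, 0, 0], "rotation": [0, 0, 0]},
    {"fingers": 0.35, "translation": [0, 0, 0], "rotation": [0, 0, 0]},
    {"fingers": 0.35, "translation": [0, 0, 0], "rotation": [0, 0, 0]},
    {"fingers": 0.35, "translation": [0, 0, 0], "rotation": [0, 0, 0]},
    {"fingers": 0.35, "translation": [0, 0, 0], "rotation": [0, 0, 0]},
    {"fingers": 0.35, "translation": [0, 0, 0], "rotation": [0, 0, 0]},
  ],
  squeeze=50,
)

```text
time: 40.1
tcp_pos: [0.4435, 0.3428, -0.0148]
tool_rot: [[-0.998, -0.07, 0.002], [-0.07, 0.998, 0.002], [-0.002, 0.001, -1.0]]
contact_force: [-1.0, -0.6, 5.9]
gripper_width: 0.0504
finger_force: 54.1
```

play_rows(
  plan=[
    {"fingers": 0.35, "translation": [0, 0, -15], "rotation": [0, 0, 0]},
    {"fingers": 0.35, "translation": [0, 0, -45], "rotation": [0, 0, 0]},
    {"fingers": 0.35, "translation": [0, 0, -80], "rotation": [0, 0, 6]},
    {"fingers": 0.35, "translation": [0, 0, -105], "rotation": [0, 0, 14]},
    {"fingers": 0.35, "translation": [0, 0, -110], "rotation": [0, 0, 22]},
    {"fingers": 0.35, "translation": [0, 0, -110], "rotation": [0, 0, 30]},
    {"fingers": 0.35, "translation": [0, 0, -110], "rotation": [0, 0, 38]},
    {"fingers": 0.35, "translation": [0, 0, -110], "rotation": [0, 0, 46]},
    {"fingers": 0.35, "translation": [0, 0, -110], "rotation": [0, 0, 50]},
    {"fingers": 0.35, "translation": [0, 0, -110], "rotation": [0, 0, 50]},
  ],
)

```text
time: 41.1
tcp_pos: [0.4422, 0.3417, 0.0934]
tool_rot: [[-0.695, 0.719, -0.001], [0.719, 0.695, -0.001], [0.0, -0.001, -1.0]]
contact_force: [0.4, -0.4, -1.4]
gripper_width: 0.0506
finger_force: 53.3
```

```bash
python3 - <<'E'
from h import *
s=ctrl.get_state();st();t=np.array(s['tcp_pos']);R=np.array(s['tool_rot'])
for n in("top","side"):
    p=ctrl.read_camera(n)
    for d in ctrl.tip_of(p,"paddle"): print(n,round(d["p"],2),np.round(d["centre"],4),((d["centre"]-t)@R*1e3).round(1))
print(go([.5772,.116,.09],-5.9))
E
```

```text
41.1 [-206.6  133.7] [0.4422 0.3417 0.0934] [ 0.4 -0.4 -1.4] 0.0506340943683461
top 0.85 [0.4393 0.346  0.1042] [  5.1   0.9 -10.8]
top 0.33 [ 0.7456 -0.0495  0.0033] [-492.2  -53.3   90.1]
side 0.78 [0.4397 0.3424 0.1042] [  2.2  -1.3 -10.8]
side 0.78 [2.603e-01 4.183e-01 4.000e-04] [181.4 -77.5  93.1]
(array([-256.1,  -60.2,    3.6]), 'rotz', np.float64(49.95))
```

play_rows(
  plan=[
    {"fingers": 0.35, "translation": [-15, -4, 0], "rotation": [0, 0, 5]},
    {"fingers": 0.35, "translation": [-45, -11, 0], "rotation": [0, 0, 12]},
    {"fingers": 0.35, "translation": [-80, -19, 0], "rotation": [0, 0, 19]},
    {"fingers": 0.35, "translation": [-115, -27, 0], "rotation": [0, 0, 26]},
    {"fingers": 0.35, "translation": [-150, -35, 0], "rotation": [0, 0, 33]},
    {"fingers": 0.35, "translation": [-185, -43, 0], "rotation": [0, 0, 40]},
    {"fingers": 0.35, "translation": [-220, -51, 0], "rotation": [0, 0, 46]},
    {"fingers": 0.35, "translation": [-245, -57, 0], "rotation": [0, 0, 50]},
    {"fingers": 0.35, "translation": [-256, -60, 0], "rotation": [0, 0, 50]},
    {"fingers": 0.35, "translation": [-256, -60, 10], "rotation": [0, 0, 50]},
  ],
)

```text
time: 42.3
tcp_pos: [0.579, 0.1152, 0.0848]
tool_rot: [[0.106, 0.994, 0.003], [0.994, -0.106, 0.001], [0.001, 0.003, -1.0]]
contact_force: [-0.3, 0.6, -2.3]
gripper_width: 0.0513
finger_force: 53.3
```

play_rows(
  plan=[
    {"fingers": 0.35, "translation": [0, 0, 5], "rotation": [0, 0, 0]},
    {"fingers": 0.35, "translation": [0, 0, 15], "rotation": [0, 0, 0]},
    {"fingers": 0.35, "translation": [0, 0, 25], "rotation": [0, 0, 0]},
    {"fingers": 0.35, "translation": [0, 0, 32], "rotation": [0, 0, 0]},
    {"fingers": 0.35, "translation": [0, 0, 35], "rotation": [0, 0, 0]},
    {"fingers": 0.35, "translation": [0, 0, 35], "rotation": [0, 0, 0]},
    {"fingers": 0.35, "translation": [0, 0, 35], "rotation": [0, 0, 0]},
    {"fingers": 0.35, "translation": [0, 0, 35], "rotation": [0, 0, 0]},
    {"fingers": 0.35, "translation": [0, 0, 35], "rotation": [0, 0, 0]},
    {"fingers": 0.35, "translation": [0, 0, 35], "rotation": [0, 0, 0]},
  ],
)

```text
time: 43.3
tcp_pos: [0.5774, 0.1161, 0.0491]
tool_rot: [[0.105, 0.994, 0.001], [0.994, -0.105, 0.0], [0.0, 0.001, -1.0]]
contact_force: [0.1, 0.6, -0.6]
gripper_width: 0.051
finger_force: 53.3
```

```bash
python3 - <<'E'
from h import *
s=ctrl.get_state();st();t=np.array(s['tcp_pos']);R=np.array(s['tool_rot'])
for n in("top","side"):
    p=ctrl.read_camera(n)
    for m in("paddle","board"):
        for d in ctrl.tip_of(p,m): print(n,m,round(d["p"],2),np.round(d["centre"],4),((d["centre"]-t)@R*1e3).round(1))
print(go([.5772,.116,.032],-5.9))
E
```

```text
43.3 [-50.3 -77.9] [0.5774 0.1161 0.0491] [ 0.1  0.6 -0.6] 0.05098122566409293
top paddle 0.62 [ 0.2574  0.4235 -0.0036] [ 272.1 -350.6   52.6]
side paddle 0.91 [0.5756 0.1206 0.0614] [  4.3  -2.3 -12.3]
side paddle 0.6 [0.2567 0.4225 0.0022] [ 271.1 -351.1   46.8]
side board 0.63 [0.5779 0.1238 0.0361] [ 7.7 -0.4 13. ]
(array([-0.1,  0. , 16.8]), 'rotz', np.float64(-0.12))
```

play_rows(
  plan=[
    {"fingers": 0.35, "translation": [-0.8, 0, 6], "rotation": [0, 0, 0]},
    {"fingers": 0.35, "translation": [-0.8, 0, 11], "rotation": [0, 0, 0]},
    {"fingers": 0.35, "translation": [-0.8, 0, 14], "rotation": [0, 0, 0]},
    {"fingers": 0.35, "translation": [-0.8, 0, 16], "rotation": [0, 0, 0]},
    {"fingers": 0.35, "translation": [-0.8, 0, 17], "rotation": [0, 0, 0]},
    {"fingers": 0.35, "translation": [-0.8, 0, 17.5], "rotation": [0, 0, 0]},
    {"fingers": 0.35, "translation": [-0.8, 0, 18], "rotation": [0, 0, 0]},
    {"fingers": 0.35, "translation": [-0.8, 0, 18.3], "rotation": [0, 0, 0]},
    {"fingers": 0.35, "translation": [-0.8, 0, 18.6], "rotation": [0, 0, 0]},
    {"fingers": 0.35, "translation": [-0.8, 0, 18.6], "rotation": [0, 0, 0]},
  ],
)

```text
time: 44.6
tcp_pos: [0.5771, 0.1153, 0.0312]
tool_rot: [[0.105, 0.994, 0.0], [0.994, -0.105, 0.0], [0.0, 0.0, -1.0]]
contact_force: [-3.3, -1.6, 6.3]
gripper_width: 0.051
finger_force: 54.1
```

play_rows(
  plan=[
    {"fingers": 0.35, "translation": [0, 0, -0.7], "rotation": [0, 0, 0]},
    {"fingers": 0.7, "translation": [0, 0, -0.7], "rotation": [0, 0, 0]},
    {"fingers": 0.85, "translation": [0, 0, -0.7], "rotation": [0, 0, 0]},
    {"fingers": 0.85, "translation": [0, 0, -0.7], "rotation": [0, 0, 0]},
    {"fingers": 0.85, "translation": [0, 0, -2], "rotation": [0, 0, 0]},
    {"fingers": 0.85, "translation": [0, 0, -10], "rotation": [0, 0, 0]},
    {"fingers": 0.85, "translation": [0, 0, -30], "rotation": [0, 0, 0]},
    {"fingers": 0.85, "translation": [0, 0, -60], "rotation": [0, 0, 0]},
    {"fingers": 0.85, "translation": [0, 0, -90], "rotation": [0, 0, 0]},
    {"fingers": 0.85, "translation": [0, 0, -110], "rotation": [0, 0, 0]},
  ],
)

```text
time: 45.6
tcp_pos: [0.5782, 0.1156, 0.1434]
tool_rot: [[0.105, 0.994, 0.004], [0.994, -0.105, 0.001], [0.001, 0.004, -1.0]]
contact_force: [0.4, -0.8, 0.7]
gripper_width: 0.0725
finger_force: 0.0
```

play_rows(
  plan=[
    {"fingers": 0.85, "translation": [-20, -20, 0], "rotation": [0, 0, 0]},
    {"fingers": 0.85, "translation": [-60, -50, 0], "rotation": [0, 0, 0]},
    {"fingers": 0.85, "translation": [-100, -80, 0], "rotation": [0, 0, 0]},
    {"fingers": 0.85, "translation": [-140, -110, 0], "rotation": [0, 0, 0]},
    {"fingers": 0.85, "translation": [-180, -140, 0], "rotation": [0, 0, 0]},
    {"fingers": 0.85, "translation": [-220, -160, 0], "rotation": [0, 0, 0]},
    {"fingers": 0.85, "translation": [-260, -160, 0], "rotation": [0, 0, 0]},
    {"fingers": 0.85, "translation": [-290, -160, 0], "rotation": [0, 0, 0]},
    {"fingers": 0.85, "translation": [-290, -160, 0], "rotation": [0, 0, 0]},
    {"fingers": 0.85, "translation": [-290, -160, 0], "rotation": [0, 0, 0]},
  ],
)

```text
time: 46.6
tcp_pos: [0.3876, -0.1567, 0.1407]
tool_rot: [[0.107, 0.994, 0.001], [0.994, -0.107, 0.0], [0.0, 0.001, -1.0]]
contact_force: [-0.0, 0.9, 0.3]
gripper_width: 0.0723
finger_force: 0.0
```

```bash
python3 - <<'E'
from h import *
st()
for n in("top","side"):
    p=ctrl.read_camera(n)
    for m,v in(("paddle",[.5775,.1185,.046,-95.9]),("board",None)):
        for d in ctrl.tip_of(p,m): print(n,m,round(d["p"],2),np.round(d["centre"],4),wt(d["centre"]))
        if v:
            for r in ctrl.cut_out(p,m):
                g=r["region"]
                u=proj(p,[[.5775,.1185,.06]])[0]
                if g[int(u[1])-3:int(u[1])+3,int(u[0])-3:int(u[0])+3].any():
                    f,e=fit([(p,g.astype(float))],m,v,False);print(n,"fit",np.round(f,4),round(e,3),wt(f[:3]))
    cv2.imwrite(f"pics/end_{n}.png",p["frame"])
moulds(("top","side"))
E
```

```text
46.6 [-213.1 -367.7] [ 0.3876 -0.1567  0.1407] [-0.   0.9  0.3] 0.07226318170610269
top paddle 0.96 [0.5758 0.122  0.0427] [-52.5 -72.2]
top paddle 0.82 [ 0.2595  0.4245 -0.004 ] [-396.4  198.6]
top fit [ 5.78300e-01  1.15900e-01  4.60000e-02 -9.62556e+01] 0.076 [-49.4 -78. ]
top board 0.84 [0.5767 0.1151 0.0326] [-51.  -78.9]
side paddle 0.79 [0.2604 0.4205 0.0014] [-395.1  194.7]
side paddle 0.77 [0.5729 0.113  0.0424] [-54.5 -81.4]
side fit [ 5.75300e-01  1.17300e-01  4.60000e-02 -9.60378e+01] 0.072 [-52.5 -76.9]
side board 0.83 [0.5774 0.1187 0.035 ] [-50.6 -75.3]
top 0.77 [ -60.  -121.5] 0.004
top 0.76 [-49.7 -21.5] 0.005
top 0.7 [-51.4 -73.2] 0.0
side 0.73 [ -51.2 -122.9] 0.002
side 0.67 [-48.5 -22.3] 0.007
side 0.56 [-48.1 -73.5] 0.003
```

```bash
python3 - <<'E'
from h import *
for n in("top","side"):
    p=ctrl.read_camera(n);f=p["frame"];m=colmask(p)
    for k,ty in enumerate((-25,-75,-125)):
        pts=[tw(tx,ty,34) for tx in np.arange(-115,-84,.5)]
        u=proj(p,pts).astype(np.float32)
        v=cv2.remap(m,u[None,:,0],u[None,:,1],cv2.INTER_LINEAR)[0]
        i=np.argmax(v>127);print(n,ty,"near top edge tx",-115+.5*i)
E
```

```text
top -25 near top edge tx -101.0
top -75 near top edge tx -102.0
top -125 near top edge tx -101.0
side -25 near top edge tx -105.5
side -75 near top edge tx -105.0
side -125 near top edge tx -107.0
```

The row's near ends line up within measurement error in both views, and the stack is centred. I'm handing the job in.

```bash
python3 -c "
from station import ctrl
print(ctrl.close_job())"
```

```text
the job is handed in; nothing more can be done
None
```

The job is handed in at about 47 s: the three moulds are pushed snugly into the tray corner, the board lies centred across them, and the paddle sits carved side up along the board, its block about 2 mm from the board's middle by camera; the hand-in returned no verdict.

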